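# Put the returned stock away

### The arm

A 6-joint arm with a two-finger parallel gripper is mounted at the origin on the work surface. World frame = base frame: x ahead of the robot, y to its left, z up, the work surface at z = 0. Lengths are in m, angles in degrees, forces in N, time in s.
With the tool pointing down it reaches from about 0.375 to 0.9 m from the base axis. Payload 3.1 kg.
Tool frame: the origin (TCP) lies midway between the tips of the shut fingers; the grasp point (between the pads) lies 19 mm behind it; x points along the fingers, z is the direction in which the jaws open and shut, and the axes are right-handed (so a half turn about x gives the same grasp; the last joint's range is limited). The gripper opens to 87 mm and grips with 3 to 60 N. Pads are 19 mm wide; open, the fingers measure 117 mm over their backs; the gripper's body (75 mm by 190 mm) begins 51 mm behind the grasp point.
Start: joints at [-78.524, 30.224, 82.088, -0, 67.689, -10.227], TCP at [0.231, -0.581, 0.223] pointing down, gripper open.
Joint ranges: [-176.69, 176.69], [-43.24, 126.21], [12.49, 139.97], [-82, 262], [0, 151.66], [-163.58, 163.58]. Speed limits (degrees/s): [159.86, 159.86, 180, 180, 180, 180].

### API

Orientations are given as a 3x3 rotation matrix whose columns are the frame's x, y, z axes.
In Python, from rig import * gives the robot as it stands.
- The arm moves only by the tool play_rows, never from a script. Its argument "rows" is a list that holds one entry, the list of rows, each a list of 7 numbers: the shift along the tool's x, y, z in m, then the turn, a rotation vector about the tool's x, y, z in degrees, then the finger opening in m, from 0 to 0.087. A call has 1 to 12 rows; each row is the pose to reach, as a shift and turn from the pose commanded when the call began, along the tool's axes at that moment; what a row does not reach only later rows make up. A row lasts 1/10 s, in which the tool goes at most 50 mm and 8.59 degrees, less where a joint would pass 70% of its speed; a pose out of reach is approached as far as the arm can. A call with a gripper value outside its range is refused whole. The fingers move at their own pace and stop on an object; the grip force is fixed at half the most. Time passes only in rows, so rows that repeat a pose let the fingers close. It gives the time, the measured TCP pose, the force and the opening at its end, in the units of the state.
- read_state(): the state, without advancing time (a new reading comes with each control period).
- capture(name): name is "side" or "top" or "wrist"; returns a dict with "pixels" (480x640x3 uint8, red, green, blue), "intrinsics" (3x3 intrinsics, pixels), "rvec" (rotation vector, rad) and "tvec" (3), from world to camera coordinates, as OpenCV has them. Camera axes: x right, y down, z forward; pixel columns grow to the right and rows downward; lengths in m; the calibration is good to about 2 mm. A picture is of the moment at which its call begins. There is no depth.
- hand_in(): hands the job in, once; it reports no verdict.
Trained networks look in the newest picture that a camera, given by its name, has taken for a name from the list of things; names that differ only in an ending like _2 or _b are one class to them, and where a whole thing is asked for, a point or a joint stands for the part that bears it (a point fixed in the world has none). Each returns a list of dicts, best first, with "p" (0 to 1); they miss things now and then, are a little off and sometimes report something else, mostly with a low value. They report only what shows in the picture. A call takes as long as a camera call. They do not tell look-alikes from the thing itself.
- trace(camera, target): "mask" (480x640 bool, what is visible of it) and "at" ([column, row] in pixels, amid what is visible of it).
The state is a dict: "time_s": time; "joint_positions": joint angles; "qvel": joint speeds; "tau": joint torques, N m; "position": TCP position; "tcp_rot": TCP orientation; "force": force on the tool from outside, world axes, zero at the start; "moment": the same for the moment, N m; "opening": opening from 0.0 (shut) to 1.0 (fully open).
Only numpy, scipy, OpenCV 4.12 (cv2) and the standard library are available. Lean on these libraries where they do the work, as an engineer would, in place of code of your own. Each camera call takes 0.05 s, during which the arm holds its last target.

### The job

Put the returned parts on the counter back into stock: open the cabinet's top drawer, take out the brick-shaped power module that was filed there by mistake, and lay every finned heatsink in the drawer; then push the drawer fully shut. Every power module belongs in the shallow carton and every round capacitor can in the deep bin, before or after that as you like; leave the label roll, the white box and the screwdriver where they are.

Things in the scene. Friction and masses are not known exactly. Their poses are not given: they have to be found in the camera images.
- cabinet: a fixed grey steel cabinet with two drawers one above the other, 240 mm deep (x), 240 mm wide (y), 170 mm high. Origin: centre of its underside on the counter. Its front faces its own -x, roughly towards the robot; the drawers slide out along its -x.
- cabinet_drawer0 (a joint): how far the top drawer is pulled out, m: 0 fully shut, 0.166 at its stop. It slides with about 1 N of friction and stays where it is left.
- cabinet_drawer0_handle (a point): the middle of the top drawer's steel bar handle: an 11 mm round bar, 120 mm long, level along the cabinet's y, 35 mm in front of the drawer's face (bar centre to face), with a thin post to the face 51 mm either side of the middle; 132 mm above the counter and 38 mm below the cabinet's top. Axes as the cabinet's.
- drawer_floor (a point): centre of the top drawer's inner floor, 96 mm above the counter; moves with the drawer; axes as the cabinet's. The inside is 195 mm (x) by 198 mm (y); side walls 52 mm high, front panel 63 mm above the floor. Shut, it lies at the cabinet's own x = -1.5 mm; what is pulled out beyond the cabinet's x = -105 mm is open from above.
- bin: the deep bin, a fixed open blue plastic box 150 mm (x) by 180 mm (y), 60 mm high, walls and floor 5 mm. Origin: centre of its underside.
- bin_in (a point): the centre of the deep bin's inner floor, 5 mm above the counter; axes as the bin's.
- carton: the shallow carton, a fixed open cardboard tray 150 mm (x) by 180 mm (y), 32 mm high, walls and floor 5 mm. Origin: centre of its underside. Bin and carton may be either way round.
- carton_in (a point): the centre of the shallow carton's inner floor, 5 mm above the counter; axes as the carton's.
- heatsink1: a bare aluminium heatsink, a flat block with 7 fins standing up: 50 mm (its x) by 80 mm (its y, along the fins), 28 mm high, about 0.16 kg. Origin: centre of its underside, z up. One or two are present (absent ones read None).
- heatsink2: a bare aluminium heatsink, a flat block with 7 fins standing up: 50 mm (its x) by 80 mm (its y, along the fins), 28 mm high, about 0.16 kg. Origin: centre of its underside, z up. One or two are present (absent ones read None).
- can1: a round black capacitor can, upright, 50 mm in diameter, on a square steel foot 54 mm wide and 4 mm thick, 60 mm high in all plus two 5 mm screw studs on top, about 0.15 kg. Origin: centre of the foot's underside, z along the can. One to three are present.
- can2: a round black capacitor can, upright, 50 mm in diameter, on a square steel foot 54 mm wide and 4 mm thick, 60 mm high in all plus two 5 mm screw studs on top, about 0.15 kg. Origin: centre of the foot's underside, z along the can. One to three are present.
- can3: a round black capacitor can, upright, 50 mm in diameter, on a square steel foot 54 mm wide and 4 mm thick, 60 mm high in all plus two 5 mm screw studs on top, about 0.15 kg. Origin: centre of the foot's underside, z along the can. One to three are present.
- module1: a plain grey plastic power module, a solid brick 45 mm (its x) by 90 mm (its y), 35 mm high, with a black screw-terminal strip at its +y end, about 0.14 kg. Origin: centre of its underside, z up. This one starts in the top drawer, its long side along the slide.
- module2: a plain grey plastic power module, a solid brick 45 mm (its x) by 90 mm (its y), 35 mm high, with a black screw-terminal strip at its +y end, about 0.14 kg. Origin: centre of its underside, z up. It may be absent; if present it starts on the counter.
- label_roll: bystander: a roll of white labels, a ring 70 mm in diameter with a 38 mm hole, 28 mm high, lying on the cabinet's top. Origin: centre of its underside.
- white_box: bystander: a closed white carton 70 x 110 x 45 mm. Origin: centre of its underside.
- screwdriver: bystander: a screwdriver 180 mm long lying on the counter right of the cabinet, along its x.
Mind the look-alikes: they are no part of the job. Leave any green look-alike of the heatsink2 alone. What is shaped like the module2 but pink or yellow is not meant.

How it is judged (in metres and radians):
On the way, in this order (a step that is already met when the one before it is completed fails the run):
1. the top drawer is pulled well open (over 9 cm) (value of joint cabinet_drawer0 above 0.09 m), for 0.2 s.
2. every heatsink lies in the open top drawer (x of heatsink1 in the frame of drawer_floor between -0.1 and 0.1 m and y of heatsink1 in the frame of drawer_floor between -0.1 and 0.1 m and z of heatsink1 in the frame of drawer_floor between -0.01 and 0.05 m and x of heatsink2 in the frame of drawer_floor between -0.1 and 0.1 m and y of heatsink2 in the frame of drawer_floor between -0.1 and 0.1 m and z of heatsink2 in the frame of drawer_floor between -0.01 and 0.05 m and value of joint cabinet_drawer0 above 0.05 m), for 0.2 s.
3. the top drawer is shut again (value of joint cabinet_drawer0 below 0.008 m), for 0.2 s.
At the end, for the whole second after the job is handed in: Every heatsink lies inside the top drawer, which is shut (within 8 mm); every capacitor can is inside the deep bin and every power module inside the shallow carton (its origin within the walls and below or near the rim: at most 55 mm above the bin's floor, 42 mm above the carton's); all at rest (x of heatsink1 in the frame of drawer_floor between -0.1 and 0.1 m and y of heatsink1 in the frame of drawer_floor between -0.1 and 0.1 m and z of heatsink1 in the frame of drawer_floor between -0.01 and 0.05 m and x of heatsink2 in the frame of drawer_floor between -0.1 and 0.1 m and y of heatsink2 in the frame of drawer_floor between -0.1 and 0.1 m and z of heatsink2 in the frame of drawer_floor between -0.01 and 0.05 m and x of can1 in the frame of bin_in between -0.07 and 0.07 m and y of can1 in the frame of bin_in between -0.085 and 0.085 m and z of can1 in the frame of bin_in between -0.01 and 0.055 m and x of can2 in the frame of bin_in between -0.07 and 0.07 m and y of can2 in the frame of bin_in between -0.085 and 0.085 m and z of can2 in the frame of bin_in between -0.01 and 0.055 m and x of can3 in the frame of bin_in between -0.07 and 0.07 m and y of can3 in the frame of bin_in between -0.085 and 0.085 m and z of can3 in the frame of bin_in between -0.01 and 0.055 m and x of module1 in the frame of carton_in between -0.07 and 0.07 m and y of module1 in the frame of carton_in between -0.085 and 0.085 m and z of module1 in the frame of carton_in between -0.01 and 0.042 m and x of module2 in the frame of carton_in between -0.07 and 0.07 m and y of module2 in the frame of carton_in between -0.085 and 0.085 m and z of module2 in the frame of carton_in between -0.01 and 0.042 m and value of joint cabinet_drawer0 below 0.008 m and linear speed of each of heatsink1, heatsink2, can1, can2, can3, module1, module2 below 0.03 m/s); the robot touches nothing.
It fails at once if the label roll is moved more than 4 cm (distance of label_roll from where it was at the start of the episode above 0.04 m).
It fails at once if the white box is moved more than 4 cm (distance of white_box from where it was at the start of the episode above 0.04 m).
It fails at once if the screwdriver is moved more than 4 cm (distance of screwdriver from where it was at the start of the episode above 0.04 m).
Of heatsink2, can2, can3, module2 only 2 to 4 are there at a start; the rules pass over those that are not, and their reading is None.
At some moment in a run one of heatsink1, can1, can3, heatsink2, can2, module2 may be knocked a few centimetres aside while the robot is not near it.
Once in a run the grip may slacken for a moment while it holds something.
It also fails if it takes over 210 s, if anything falls off the work surface, if the arm or the gripper's body presses on something with over 40 N, if the wrist force passes 120 N, or if a joint passes its speed limit or range.

## Working session

There is one attempt and no reset: what is moved stays moved. The work goes in short steps, Python scripts to look and compute and a tool call to move; the robot and the scene stay as the last step left them, time stands still between calls to the robot, and variables do not carry over. Pictures are saved under pics/ and viewed, and the job is handed in when it is done.

Besides the shell and the picture viewer there is one more tool, called after "Request:" as name(argument=value, ...), one argument or row to a line, values as JSON. play_rows: Moves the arm, as the interface text tells. Its arguments: {"type":"object","properties":{"rows":{"type":"array"}},"required":["rows"]}

```bash
mkdir -p pics; ls; python3 - <<'E'
from rig import *
import cv2
s=read_state()
print({k:s[k] for k in ['time_s','position','tcp_rot','force','opening','joint_positions']})
for n in ['side','top','wrist']:
    c=capture(n); cv2.imwrite(f'pics/{n}0.png',c['pixels'][:,:,::-1]); 
    R=cv2.Rodrigues(c['rvec'])[0]; print(n,c['intrinsics'].tolist(),(-R.T@c['tvec'].reshape(3)).round(3))
print(read_state()['time_s'])
E
```

```text
pics
{'time_s': 0.0, 'position': array([ 0.23099639, -0.57995474,  0.22157138]), 'tcp_rot': array([[-4.49685918e-04,  9.29115857e-01,  3.69788483e-01],
       [ 2.10230488e-03,  3.69788581e-01, -9.29113548e-01],
       [-9.99997689e-01,  3.59598854e-04, -2.11957352e-03]]), 'force': array([2.72255467e-01, 1.08456565e+00, 6.18696129e-04]), 'opening': 1.000623597252263, 'joint_positions': array([-7.85241043e+01,  3.02783754e+01,  8.21575710e+01, -1.38919179e-03,
        6.76872249e+01, -1.02261779e+01])}
side [[469.0305801715351, 0.0, 320.4156870598333], [0.0, 469.0305801715351, 251.71296081130157], [0.0, 0.0, 1.0]] [0.186 0.863 0.967]
top [[547.8290102158379, 0.0, 323.9833945010999], [0.0, 547.8290102158379, 239.96900064702606], [0.0, 0.0, 1.0]] [0.393 0.006 1.57 ]
wrist [[385.1514179877045, 0.0, 319.46130603076074], [0.0, 385.1514179877045, 241.64454844289472], [0.0, 0.0, 1.0]] [ 0.308 -0.549  0.383]
0.15
```

View pics/top0.png

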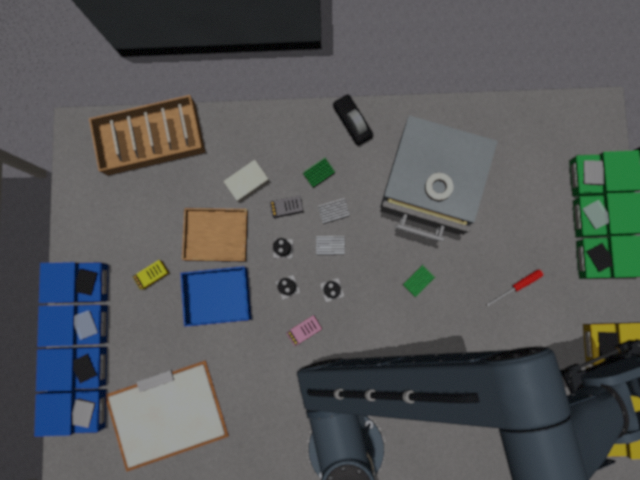

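View pics/side0.png

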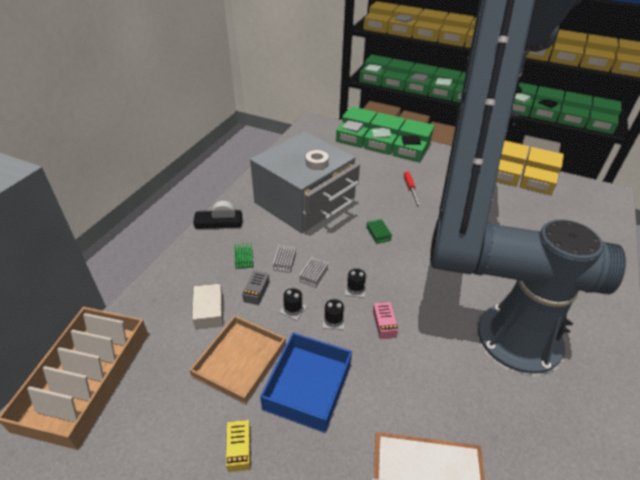

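View pics/wrist0.png

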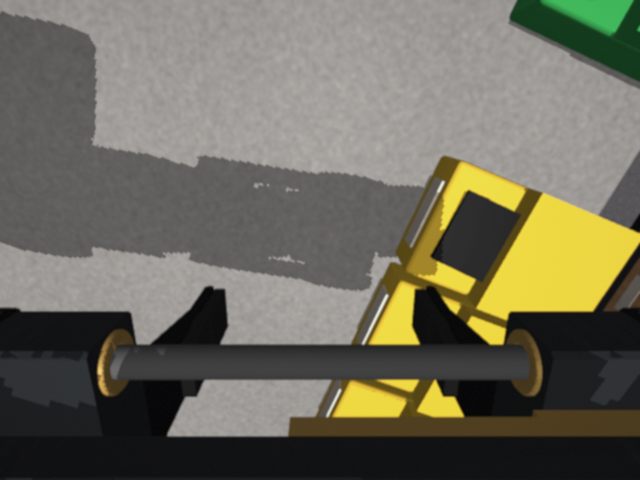

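The top view shows two silver heatsinks at (334,210) and (330,245), cans at (282,247), (288,287) and (332,289), and a grey module at (287,207). The carton is at (216,235), the bin at (216,296), and the drawer handle near (418,235). The green, pink and yellow look-alikes are elsewhere.

```bash
cat > h.py <<'E'
from rig import *
import numpy as np, cv2
def cam(n,save=None):
    c=capture(n)
    c['R']=cv2.Rodrigues(np.asarray(c['rvec'],float))[0]; c['t']=np.asarray(c['tvec'],float).reshape(3); c['K']=np.asarray(c['intrinsics'],float)
    c['C']=-c['R'].T@c['t']
    if save: cv2.imwrite(f'pics/{save}.png',c['pixels'][:,:,::-1])
    return c
def ray(c,uv):
    d=np.linalg.inv(c['K'])@np.array([uv[0],uv[1],1.0]); d=c['R'].T@d; return d/np.linalg.norm(d)
def plane(c,uv,z):
    d=ray(c,uv); return c['C']+d*(z-c['C'][2])/d[2]
def proj(c,P):
    p=c['R']@np.asarray(P,float)+c['t']; p=c['K']@p; return p[:2]/p[2]
def tri(c1,u1,c2,u2):
    P1=c1['K']@np.c_[c1['R'],c1['t']];P2=c2['K']@np.c_[c2['R'],c2['t']]
    X=cv2.triangulatePoints(P1,P2,np.array(u1,float).reshape(2,1),np.array(u2,float).reshape(2,1)); X=(X[:3]/X[3]).ravel()
    return X, np.linalg.norm(proj(c1,X)-u1)
def rect(m):
    cs,_=cv2.findContours(m.astype(np.uint8),cv2.RETR_EXTERNAL,cv2.CHAIN_APPROX_NONE)
    return cv2.minAreaRect(max(cs,key=cv2.contourArea))
E
python3 - <<'E'
from h import *
cs={n:cam(n) for n in ['top','side']}
for t in ['heatsink1','can1','module1','bin','carton','cabinet','cabinet_drawer0','cabinet_drawer0_handle','label_roll','white_box','screwdriver','bin_in','carton_in']:
    for n in cs:
        try: r=trace(n,t)
        except Exception as e: print(t,n,e); continue
        print(t,n,[(round(d['p'],2),np.round(d['at'],1).tolist(),int(d['mask'].sum())) for d in r])
E
```

```text
heatsink1 top [(0.96, [328.9, 212.7], 510), (0.8, [417.9, 280.6], 544), (0.66, [319.5, 171.8], 516), (0.6, [329.3, 242.4], 522)]
heatsink1 side [(0.93, [380.0, 227.8], 441), (0.68, [312.7, 270.8], 552), (0.62, [284.4, 255.3], 451), (0.59, [240.6, 258.1], 392), (0.17, [333.6, 187.7], 1294)]
can1 top [(0.75, [285.2, 285.1], 381), (0.6, [214.6, 233.3], 3433), (0.58, [330.8, 287.8], 372)]
can1 side [(0.88, [356.8, 283.6], 505), (0.69, [334.5, 316.1], 578), (0.69, [293.0, 303.9], 597)]
module1 top [(0.97, [286.9, 205.2], 577), (0.69, [146.8, 273.2], 622), (0.56, [299.2, 328.4], 530), (0.36, [217.5, 297.4], 3826), (0.21, [434.5, 175.3], 9506)]
module1 side [(0.92, [254.1, 287.2], 616), (0.61, [382.8, 316.4], 723), (0.6, [235.0, 447.4], 1120), (0.53, [319.5, 181.5], 46), (0.53, [355.9, 283.1], 515), (0.16, [311.2, 272.1], 556)]
bin top [(0.86, [215.3, 296.7], 3787)]
bin side [(0.95, [307.7, 383.0], 6101), (0.22, [304.1, 178.6], 7352)]
carton top [(0.91, [212.4, 234.0], 3360)]
carton side [(0.72, [307.3, 384.6], 6055), (0.65, [237.2, 356.5], 4800)]
cabinet top [(0.88, [435.5, 173.5], 9133)]

[... 249 characters left out ...]
_handle side [(0.88, [330.4, 187.8], 1245), (0.18, [237.0, 356.2], 4816)]
label_roll top [(0.67, [443.4, 182.2], 513), (0.54, [212.9, 234.8], 3313)]
label_roll side [(0.72, [312.4, 158.0], 353), (0.28, [301.3, 179.6], 7337)]
white_box top [(0.63, [246.6, 179.9], 1080)]
white_box side [(0.91, [204.7, 303.6], 1270)]
screwdriver top [(0.66, [521.2, 282.1], 355)]
screwdriver side [(0.53, [411.4, 183.2], 162)]
bin_in top [(0.6, [215.6, 295.6], 3679), (0.53, [423.3, 220.1], 1476), (0.45, [282.8, 249.8], 420)]
bin_in side [(0.61, [303.7, 381.6], 5990), (0.34, [332.3, 187.2], 1311)]
carton_in top [(0.7, [212.5, 233.0], 3304), (0.7, [217.0, 295.5], 3698)]
carton_in side [(0.56, [238.0, 361.1], 4856)]
```

```bash
python3 - <<'E'
import cv2
a=cv2.imread('pics/top0.png'); cv2.imwrite('pics/t1.png',cv2.resize(a[160:320,170:370],None,fx=4,fy=3.75,interpolation=cv2.INTER_CUBIC))
cv2.imwrite('pics/t2.png',cv2.resize(a[100:250,360:520],None,fx=4,fy=4,interpolation=cv2.INTER_CUBIC))
E
```

```text
(no output)
```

View pics/t1.png

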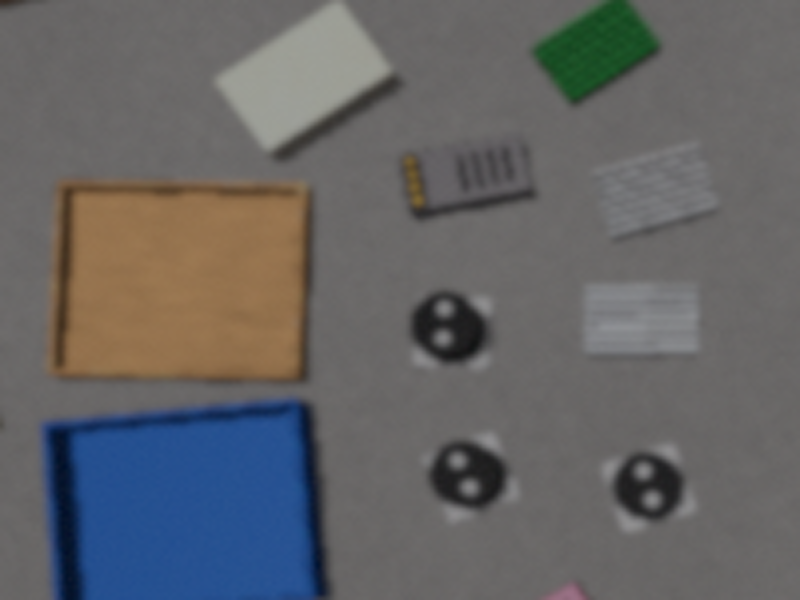

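View pics/t2.png

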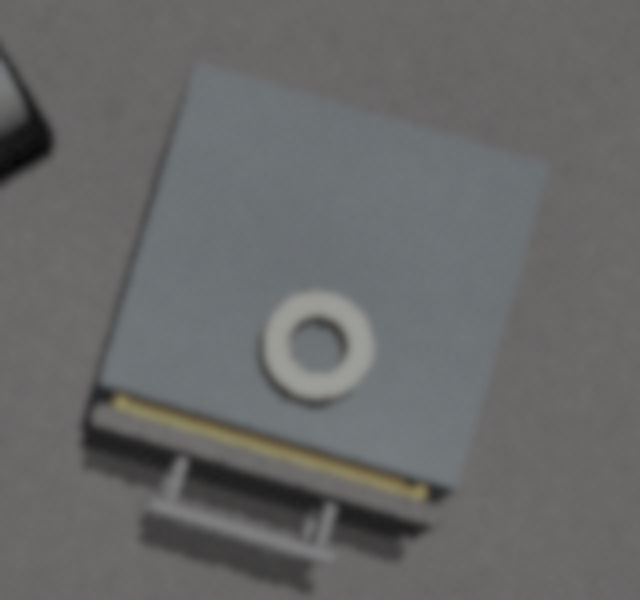

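```bash
cat > ov.py <<'E'
from h import *
def box(x,y,yaw,L,W,z0,z1):
    c,s=np.cos(np.radians(yaw)),np.sin(np.radians(yaw))
    b=[(x+c*a*L/2-s*d*W/2,y+s*a*L/2+c*d*W/2) for a,d in((-1,-1),(1,-1),(1,1),(-1,1))]
    return [(*p,z0) for p in b],[(*p,z1) for p in b]
def draw(img,c,f,o,pts,col):
    p=np.array([(proj(c,q)-o)*f for q in pts]).round().astype(int)
    cv2.polylines(img,[p],True,col,1)
def crop(c,x0,y0,x1,y1,f):
    return cv2.resize(c['pixels'][y0:y1,x0:x1,::-1].copy(),None,fx=f,fy=f,interpolation=cv2.INTER_CUBIC),np.array([x0-.5+.5/f,y0-.5+.5/f])
# objects: name:(x,y,yaw,L,W,z0,z1)
E
python3 - <<'E'
from ov import *
import pickle
cs={n:cam(n) for n in['top','side']}; pickle.dump(cs,open('cs0.pkl','wb'))
T=cs['top'];S=cs['side']
def f(X,Y):return (170+X/4,160+Y/3.75)
for n,pts,z in [('hs1',[(592,170),(700,143),(720,207),(614,240)],.028),('hs2',[(584,283),(698,282),(700,354),(584,354)],.028),('mod2',[(402,152),(525,133),(534,185),(414,207)],.035)
  ,('carton',[(55,182),(310,182),(304,380),(50,377)],.032),('canA',[(450,326)],.06),('canB',[(467,474)],.06),('canC',[(649,485)],.06)]:
    P=np.array([plane(T,f(*p),z)[:2] for p in pts]); 
    print(n,P.mean(0).round(4), np.linalg.norm(P-np.roll(P,-1,0),axis=1).round(3) if len(P)>1 else '', [np.degrees(np.arctan2(*(d[::-1]))).round(1) for d in (np.roll(P,-1,0)-P)] if len(P)>1 else '')
g=lambda X,Y:(360+X/4,100+Y/4)
P=np.array([plane(T,g(*p),.17)[:2] for p in [(105,388),(455,488),(550,162),(200,62)]]); print('cab',P.round(4).tolist(),P.mean(0), np.linalg.norm(P-np.roll(P,-1,0),axis=1),[np.degrees(np.arctan2(*(d[::-1]))).round(1) for d in (np.roll(P,-1,0)-P)])
P=np.array([plane(T,g(*p),.132)[:2] for p in [(150,505),(333,553)]]); print('bar',P,P.mean(0),np.linalg.norm(P[1]-P[0]),np.degrees(np.arctan2(*(P[0]-P[1])[::-1])))
print('roll',plane(T,g(318,347),.198))
E
```

```text
hs1 [0.6595 0.0121] [0.08  0.051 0.08  0.056] [np.float64(-76.8), np.float64(-165.8), np.float64(106.7), np.float64(14.6)]
hs2 [0.5617 0.0258] [0.081 0.055 0.082 0.054] [np.float64(-91.3), np.float64(179.6), np.float64(88.2), np.float64(-1.5)]
mod2 [0.6786 0.1453] [0.089 0.041 0.087 0.043] [np.float64(-82.4), np.float64(-172.3), np.float64(99.3), np.float64(10.4)]
carton [0.601  0.3535] [0.184 0.151 0.181 0.15 ] [np.float64(-91.9), np.float64(177.7), np.float64(87.5), np.float64(-1.3)]
canA [0.5566 0.1585]  
canB [0.4469 0.1489]  
canC [0.4352 0.0239]  
cab [[0.6662, -0.1244], [0.5935, -0.3454], [0.806, -0.4198], [0.8821, -0.1959]] [ 0.73696441 -0.27138162] [0.23260725 0.2251434  0.23647069 0.22737041] [np.float64(-108.2), np.float64(-19.3), np.float64(71.2), np.float64(161.7)]
bar [[ 0.59415796 -0.15433863]
 [ 0.55843869 -0.27276153]] [ 0.57629832 -0.21355008] 0.12369256602390898 73.21539146902145
roll [ 0.68260058 -0.25759431  0.198     ]
```

```bash
cat > show.py <<'E'
from ov import *
import pickle,sys
cs=pickle.load(open('cs0.pkl','rb'));T=cs['top'];S=cs['side']
O={'hs1':(.6595,.0121,15,.05,.08,0,.028),'hs2':(.5617,.0258,-1,.05,.08,0,.028),'mod2':(.678,.1453,9,.045,.09,0,.035),
'cA':(.5566,.1585,0,.054,.054,0,.004),'cB':(.4469,.1489,18,.054,.054,0,.004),'cC':(.4352,.0239,18,.054,.054,0,.004),
'carton':(.601,.3535,-2,.15,.18,0,.032),'bin':(.43,.345,3,.15,.18,0,.06),'cab':(.733,-.266,-17.8,.24,.24,0,.17)}
exec(open('upd.py').read()) if len(sys.argv)>1 else None
def render(c,x0,y0,x1,y1,f,fn):
    im,o=crop(c,x0,y0,x1,y1,f)
    for k,b in O.items():
        lo,hi=box(*b); draw(im,c,f,o,lo,(0,255,255)); draw(im,c,f,o,hi,(0,0,255))
        if k[0]=='c' and len(k)==2:
            a=np.linspace(0,2*np.pi,40); draw(im,c,f,o,[(b[0]+.025*np.cos(t),b[1]+.025*np.sin(t),.06) for t in a],(0,255,0))
    x,y,yaw=O['cab'][:3]; cc,ss=np.cos(np.radians(yaw)),np.sin(np.radians(yaw))
    for dx in (BX,):
        e=[(x+cc*dx-ss*d,y+ss*dx+cc*d,.132) for d in(-.06,.06)]; draw(im,c,f,o,e,(255,0,255))
    cv2.imwrite(fn,im)
BX=-.165
E
cat > r1.py <<'E'
exec(open('show.py').read())
render(T,170,150,370,340,4,'pics/o1.png' if len(sys.argv)<2 else f'pics/o1{sys.argv[1]}.png')
render(T,360,100,520,250,4,'pics/o2.png' if len(sys.argv)<2 else f'pics/o2{sys.argv[1]}.png')
render(S,180,120,400,330,3,'pics/o3.png' if len(sys.argv)<2 else f'pics/o3{sys.argv[1]}.png')
E
python3 r1.py
```

```text
(no output)
```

View pics/o1.png

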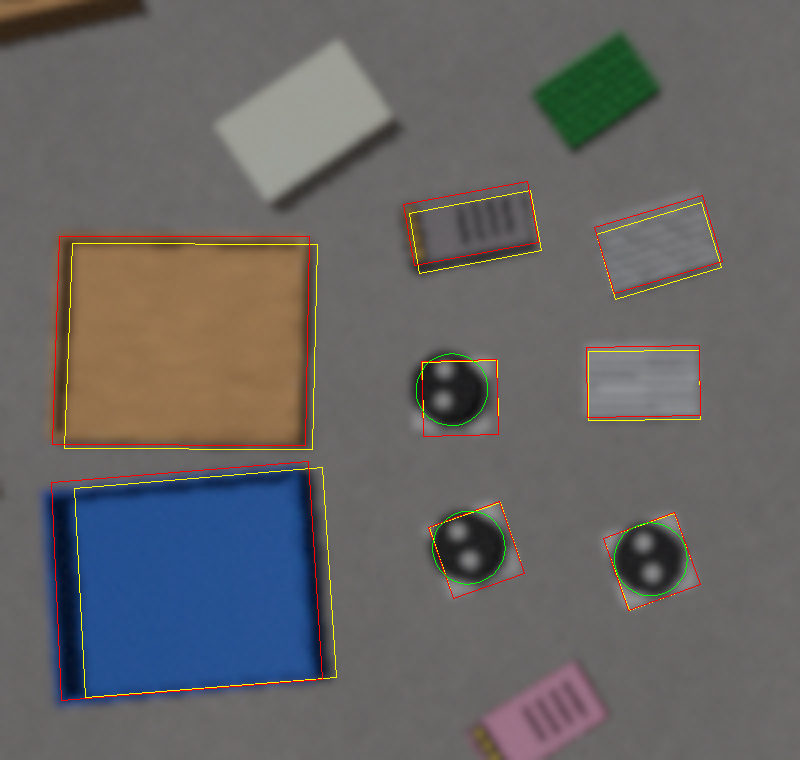

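View pics/o2.png

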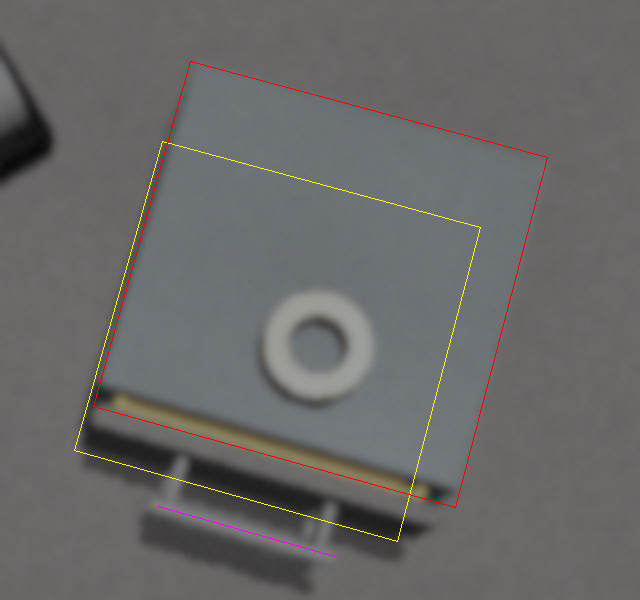

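View pics/o3.png

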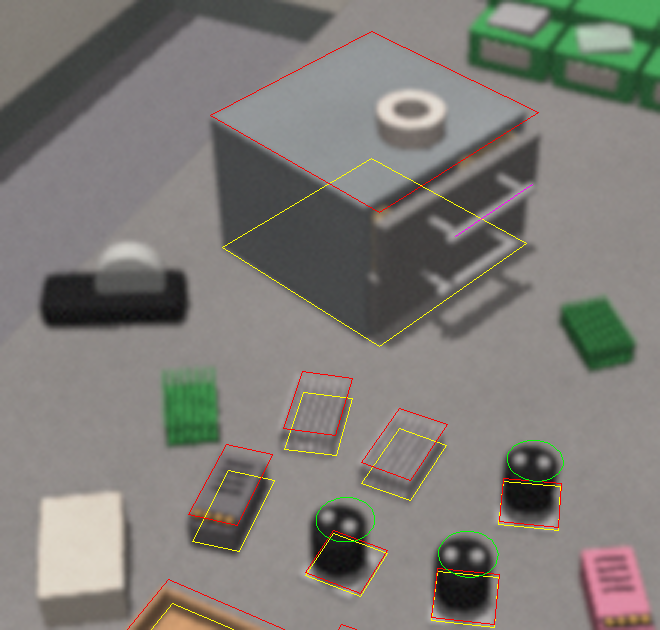

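```bash
cat > mv.py <<'E'
from h import *
from scipy.spatial.transform import Rotation as Ro
def Rdown(phi):
    a=np.radians(phi); y=np.array([np.cos(a),np.sin(a),0]); x=np.array([0,0,-1.]); return np.c_[x,y,np.cross(x,y)]
def phi_now(s): return np.degrees(np.arctan2(s['tcp_rot'][1,1],s['tcp_rot'][0,1]))
def go(pos,phi=None,s=None):
    s=s or read_state(); R=s['tcp_rot']; p=s['position']
    Rt=Rdown(phi_now(s) if phi is None else phi)
    d=R.T@(np.array(pos)-p); w=Ro.from_matrix(R.T@Rt).as_rotvec(degrees=True)
    print('go',pos,phi,'shift',d.round(4).tolist(),'turn',w.round(2).tolist(),'rows>=%.1f'%max(np.linalg.norm(d)/.05,np.linalg.norm(w)/8.59))
def st():
    s=read_state(); print('t',round(s['time_s'],2),'p',s['position'].round(4),'phi',round(phi_now(s),2),'F',s['force'].round(1),'open',round(s['opening'],3),'q',s['joint_positions'].round(0)); return s
E
python3 -c "
from mv import *
s=st(); go([.595,-.2205,.30],-17.8)"
```

```text
t 1.65 p [ 0.2311 -0.5807  0.2226] phi 21.7 F [-0.4  0.6 -0. ] open 0.997 q [-79.  30.  82.  -0.  68. -10.]
go [0.595, -0.2205, 0.3] -17.8 shift [-0.0774, 0.4713, -0.2001] turn [39.5, -0.0, 0.0] rows>=10.4
```

Request:
play_rows(
  rows=[
    [[-0.077, 0.471, -0.2, 39.5, 0, 0, 0], [-0.077, 0.471, -0.2, 39.5, 0, 0, 0], [-0.077, 0.471, -0.2, 39.5, 0, 0, 0], [-0.077, 0.471, -0.2, 39.5, 0, 0, 0], [-0.077, 0.471, -0.2, 39.5, 0, 0, 0], [-0.077, 0.471, -0.2, 39.5, 0, 0, 0], [-0.077, 0.471, -0.2, 39.5, 0, 0, 0], [-0.077, 0.471, -0.2, 39.5, 0, 0, 0], [-0.077, 0.471, -0.2, 39.5, 0, 0, 0], [-0.077, 0.471, -0.2, 39.5, 0, 0, 0], [-0.077, 0.471, -0.2, 39.5, 0, 0, 0], [-0.077, 0.471, -0.2, 39.5, 0, 0, 0]],
  ],
)

```text
time_s: 2.85
position: [0.5972, -0.2178, 0.3001]
tcp_rot: [[0.002, 0.954, -0.301], [-0.0, -0.301, -0.954], [-1.0, 0.002, -0.0]]
force: [-0.1, -0.5, -0.6]
opening: 0.03
```

```bash
python3 -c "
from mv import *
s=st(); c=cam('wrist','w1')
for P in [(.576,-.2145,.132),(.576+.0178,-.2145+.0571,.132),(.576-.0178,-.2145-.0571,.132),(.6826,-.2576,.198)]: print(proj(c,P).round(1))
print(proj(c,s['position']),proj(c,s['position']-[0,0,.185]))
go([.595,-.2205,.115],-17.8,s)"
```

```text
t 2.85 p [ 0.5972 -0.2178  0.3001] phi -17.51 F [-0.1 -0.5 -0.6] open 0.03 q [-30.  27.  75.   0.  78.  77.]
[323.2 241. ]
[256.6 241.2]
[389.9 240.7]
[338.6 101.8]
[319.64735057 305.46453889] [319.60572254 213.51294778]
go [0.595, -0.2205, 0.115] -17.8 shift [0.1851, -0.0017, 0.0033] turn [0.29, -0.03, -0.13] rows>=3.7
```

View pics/w1.png

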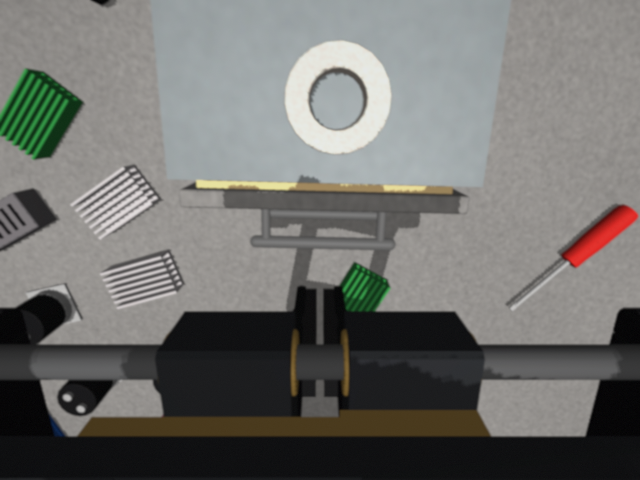

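The bar is at row 242, columns 252–394, matching the prediction (row 241). The roll is at (338,98), well behind the fingers. I'll lower the fingers into the gap behind the bar.

Request:
play_rows(
  rows=[
    [[0.05, -0.002, 0.003, 0.3, 0, 0, 0], [0.1, -0.002, 0.003, 0.3, 0, 0, 0], [0.14, -0.002, 0.003, 0.3, 0, 0, 0], [0.165, -0.002, 0.003, 0.3, 0, 0, 0], [0.183, -0.002, 0.003, 0.3, 0, 0, 0], [0.183, -0.002, 0.003, 0.3, 0, 0, 0]],
  ],
)

```text
time_s: 3.5
position: [0.5886, -0.2232, 0.1133]
tcp_rot: [[-0.007, 0.95, -0.313], [0.003, -0.313, -0.95], [-1.0, -0.008, -0.001]]
force: [-0.5, 1.2, -0.7]
opening: 0.011
```

```bash
python3 -c "
from mv import *
s=st(); c=cam('wrist','w2');c=cam('side','s2')
d=.18*np.array([.952,-.306,0]);go(s['position']-d,-17.8,s)"
```

```text
t 3.5 p [ 0.5886 -0.2232  0.1133] phi -18.22 F [-0.5  1.2 -0.7] open 0.011 q [-31.  38.  86.  -0.  56.  77.]
go [ 0.41724951 -0.16812883  0.11331311] -17.8 shift [0.0014, -0.18, 0.0012] turn [-0.42, -0.07, 0.44] rows>=3.6
```

View pics/w2.png

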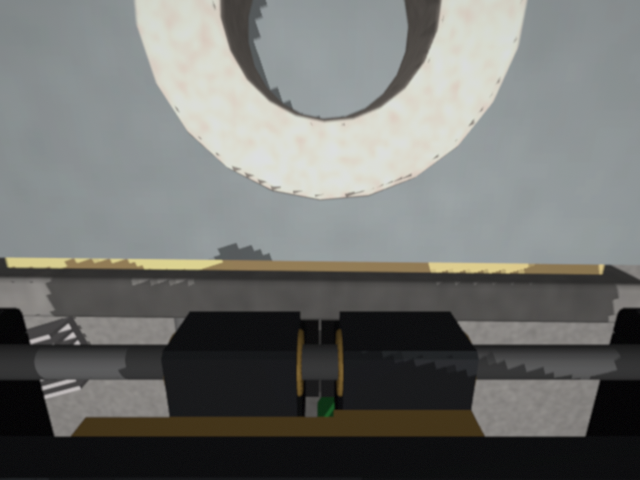

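Request:
play_rows(
  rows=[
    [[0, -0.01, 0, 0, 0, 0, 0], [0, -0.025, 0, 0, 0, 0, 0], [0, -0.045, 0, 0, 0, 0, 0], [0, -0.065, 0, 0, 0, 0, 0], [0, -0.085, 0, 0, 0, 0, 0], [0, -0.105, 0, 0, 0, 0, 0], [0, -0.12, 0, 0, 0, 0, 0], [0, -0.135, 0, 0, 0, 0, 0], [0, -0.145, 0, 0, 0, 0, 0], [0, -0.152, 0, 0, 0, 0, 0], [0, -0.155, 0, 0, 0, 0, 0], [0, -0.155, 0, 0, 0, 0, 0]],
  ],
)

```text
time_s: 4.8
position: [0.4444, -0.1748, 0.1168]
tcp_rot: [[-0.0, 0.951, -0.311], [-0.0, -0.311, -0.951], [-1.0, 0.0, 0.0]]
force: [-0.2, 0.3, -1.5]
opening: 0.004
```

```bash
python3 -c "
from mv import *
s=st(); c=cam('top','t3');c=cam('side','s3')"
```

```text
t 4.8 p [ 0.4444 -0.1748  0.1168] phi -18.1 F [-0.2  0.3 -1.5] open 0.004 q [-35.  29. 109.  -0.  42.  73.]
```

View pics/s3.png

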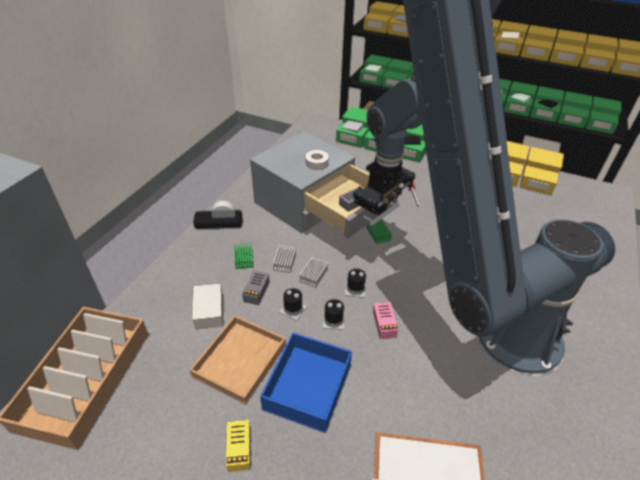

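View pics/t3.png

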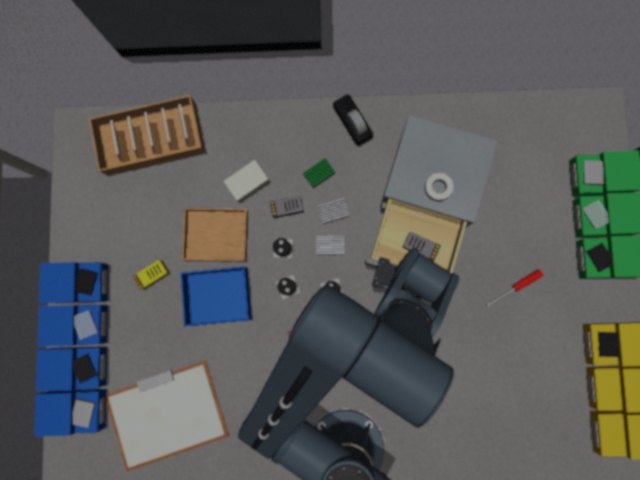

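Request:
play_rows(
  rows=[
    [[-0.05, 0, 0, 0, 0, 0, 0.03], [-0.1, 0, 0, 0, 0, 0, 0.06], [-0.15, 0.02, 0, 0, 0, 0, 0.07], [-0.18, 0.05, 0, 0, 0, 0, 0.07], [-0.18, 0.05, 0, 0, 0, 0, 0.07], [-0.18, 0.05, 0, 0, 0, 0, 0.07]],
  ],
)

```text
time_s: 5.5
position: [0.4926, -0.1904, 0.2968]
tcp_rot: [[0.0, 0.951, -0.31], [-0.0, -0.31, -0.951], [-1.0, 0.0, 0.0]]
force: [-0.4, 0.1, -1.1]
opening: 0.468
```

```bash
python3 -c "
from mv import *
s=st(); c=cam('wrist','w4')
import pickle; pickle.dump(c,open('w4.pkl','wb'))"
```

```text
t 5.5 p [ 0.4926 -0.1904  0.2968] phi -18.07 F [-0.4  0.1 -1.1] open 0.468 q [-33.  18.  90.  -0.  72.  75.]
```

View pics/w4.png

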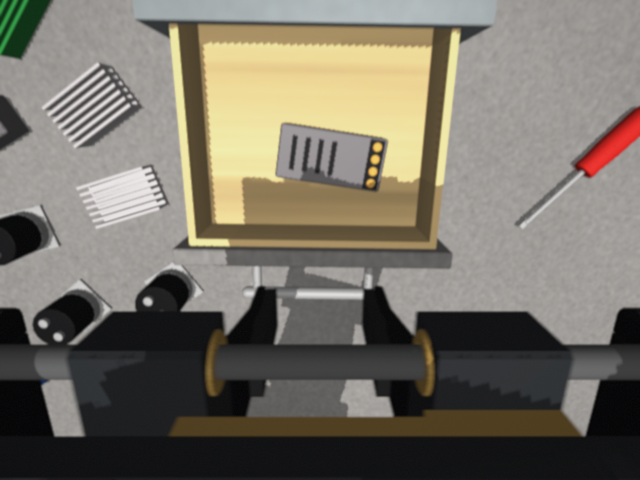

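```bash
python3 -c "
from mv import *
import pickle; c=pickle.load(open('w4.pkl','rb'))
ax=np.array([np.cos(np.radians(-17.8)),np.sin(np.radians(-17.8))]); ay=np.array([-ax[1],ax[0]]); c0=np.array([.733,-.266])
def cf(P): d=P[:2]-c0; return np.array([d@ax,d@ay]).round(4)
P=np.array([plane(c,p,.131) for p in [(283,123),(387,138),(378,191),(276,175)]])
print(P.round(4), np.linalg.norm(P-np.roll(P,-1,0),axis=1).round(4), [np.degrees(np.arctan2(*(d[:2][::-1]))).round(1) for d in (np.roll(P,-1,0)-P)])
m=P.mean(0);print('mod',m,cf(m))
b=[plane(c,p,.132) for p in [(247,293),(378,294)]]; print('bar',b,[cf(q) for q in b])
print('roll',cf(np.array([.6826,-.2576])))
print('cab front top edge',[cf(plane(c,p,.17)) for p in [(136,23),(493,25)]])
print('front panel inner top',[cf(plane(c,p,.159)) for p in [(190,246),(437,248)]])
"
```

```text
[[ 0.5774 -0.187   0.131 ]
 [ 0.5398 -0.2643  0.131 ]
 [ 0.4998 -0.2456  0.131 ]
 [ 0.5397 -0.1673  0.131 ]] [0.0859 0.0442 0.0879 0.0426] [np.float64(-116.0), np.float64(154.9), np.float64(63.0), np.float64(-27.7)]
mod [ 0.53919949 -0.21603151  0.131     ] [-0.1998 -0.0117]
bar [array([ 0.44583748, -0.10451807,  0.132     ]), array([ 0.40710049, -0.21976684,  0.132     ])] [array([-0.3228,  0.066 ]), array([-0.3244, -0.0556])]
roll [-0.0506 -0.0074]
cab front top edge [array([-0.1079,  0.1198]), array([-0.1102, -0.1179])]
front panel inner top [array([-0.2678,  0.1044]), array([-0.2706, -0.0978])]
```

```bash
python3 -c "
from mv import *
s=st(); c=cam('top','t5'); print(proj(c,[.5392,-.216,.131]))
r=trace('top','module1'); print([(round(d['p'],2),np.round(d['at'],1).tolist()) for d in r])
go([.539,-.216,.24],63.5,s)
im=cv2.imread('pics/t5.png')[170:290,350:500]; cv2.imwrite('pics/t5c.png',cv2.resize(im,None,fx=5,fy=5,interpolation=cv2.INTER_CUBIC))"
```

```text
t 5.55 p [ 0.4912 -0.1896  0.2954] phi -18.08 F [-1.1  0.2 -0.9] open 0.512 q [-33.  18.  91.  -0.  72.  75.]
[421.891594   246.23600221]
[(0.93, [303.5, 328.4]), (0.87, [146.5, 273.8]), (0.59, [284.5, 206.7])]
go [0.539, -0.216, 0.24] 63.5 shift [0.0552, 0.0538, 0.0103] turn [-81.58, -0.16, 0.12] rows>=9.5
```

View pics/t5c.png

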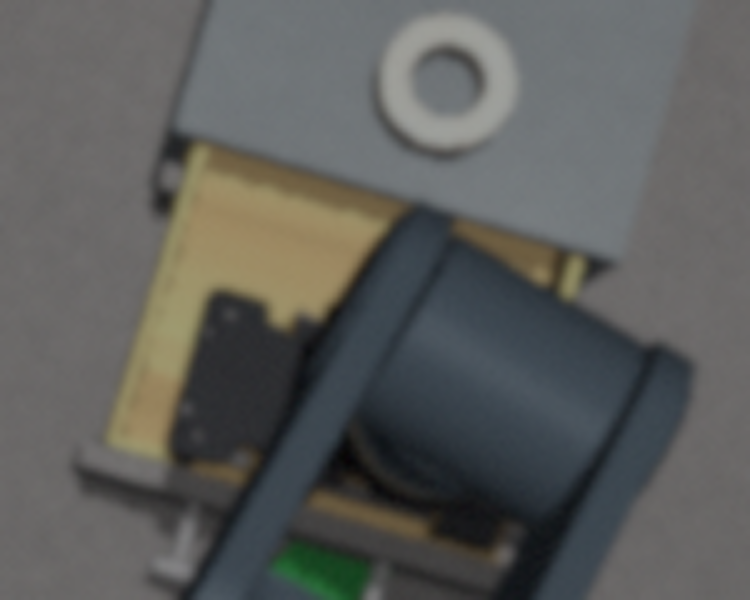

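In the top view the arm hides the module. The earlier top picture showed it near (422,245), and the projected estimate is (422,246), so two views agree.

Request:
play_rows(
  rows=[
    [[0, 0.054, 0.01, -81.6, 0, 0, 0.058], [0, 0.054, 0.01, -81.6, 0, 0, 0.058], [0, 0.054, 0.01, -81.6, 0, 0, 0.058], [0, 0.054, 0.01, -81.6, 0, 0, 0.058], [0, 0.054, 0.01, -81.6, 0, 0, 0.058], [0, 0.054, 0.01, -81.6, 0, 0, 0.058], [0, 0.054, 0.01, -81.6, 0, 0, 0.058], [0.02, 0.054, 0.01, -81.6, 0, 0, 0.058], [0.04, 0.054, 0.01, -81.6, 0, 0, 0.058], [0.055, 0.054, 0.01, -81.6, 0, 0, 0.058], [0.055, 0.054, 0.01, -81.6, 0, 0, 0.058], [0.055, 0.054, 0.01, -81.6, 0, 0, 0.058]],
  ],
)

```text
time_s: 6.85
position: [0.5396, -0.2162, 0.2405]
tcp_rot: [[-0.002, 0.448, 0.894], [0.002, 0.894, -0.448], [-1.0, 0.0, -0.003]]
force: [1.1, -0.2, -0.3]
opening: 0.668
```

```bash
python3 -c "
from mv import *
s=st(); c=cam('wrist','w6');go([.539,-.216,.114],63.5,s)"
```

```text
t 6.85 p [ 0.5396 -0.2162  0.2405] phi 63.4 F [ 1.1 -0.2 -0.3] open 0.668 q [-33.  26.  87.  -0.  67.  -6.]
go [0.539, -0.216, 0.114] 63.5 shift [0.1265, -0.0001, -0.0002] turn [-0.1, -0.16, -0.02] rows>=2.5
```

View pics/w6.png

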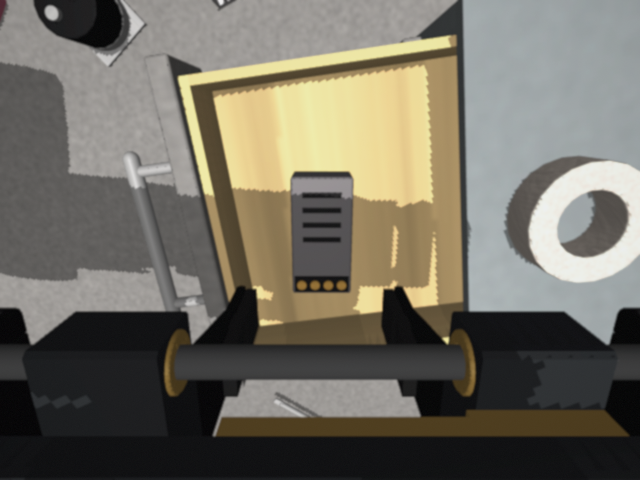

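The module is centred between the fingers at (322,233). Descending, then closing.

Request:
play_rows(
  rows=[
    [[0.04, 0, 0, 0, 0, 0, 0.058], [0.08, 0, 0, 0, 0, 0, 0.058], [0.105, 0, 0, 0, 0, 0, 0.058], [0.12, 0, 0, 0, 0, 0, 0.058], [0.127, 0, 0, 0, 0, 0, 0.058], [0.127, 0, 0, 0, 0, 0, 0.03], [0.127, 0, 0, 0, 0, 0, 0.02], [0.127, 0, 0, 0, 0, 0, 0.02], [0.127, 0, 0, 0, 0, 0, 0.02], [0.127, 0, 0, 0, 0, 0, 0.02]],
  ],
)

```text
time_s: 7.9
position: [0.5412, -0.2171, 0.1159]
tcp_rot: [[0.002, 0.446, 0.895], [-0.001, 0.895, -0.446], [-1.0, -0.0, 0.003]]
force: [0.2, -0.3, 5.5]
opening: 0.514
```

Request:
play_rows(
  rows=[
    [[-0.03, 0, 0, 0, 0, 0, 0.02], [-0.07, 0, 0, 0, 0, 0, 0.02], [-0.11, 0, 0, 0, 0, 0, 0.02], [-0.15, 0, 0, 0, 0, 0, 0.02], [-0.15, 0, 0, 0, 0, 0, 0.02]],
  ],
)

```text
time_s: 8.4
position: [0.5436, -0.2184, 0.2708]
tcp_rot: [[0.011, 0.446, 0.895], [-0.007, 0.895, -0.446], [-1.0, -0.001, 0.013]]
force: [0.5, -0.9, -1.7]
opening: 0.513
```

```bash
python3 -c "
from mv import *
s=st(); go([.602,.3915,.24],-2,s)"
```

```text
t 8.4 p [ 0.5436 -0.2184  0.2708] phi 63.51 F [ 0.5 -0.9 -1.7] open 0.513 q [-33.  24.  85.   0.  70.  -6.]
go [0.602, 0.3915, 0.24] -2 shift [0.0272, 0.572, -0.2201] turn [65.51, 0.71, -0.37] rows>=12.3
```

Request:
play_rows(
  rows=[
    [[0, 0.036, -0.014, 5, 0, 0, 0.02], [0, 0.08, -0.031, 10, 0, 0, 0.02], [0, 0.124, -0.048, 16, 0, 0, 0.02], [0.005, 0.168, -0.065, 22, 0, 0, 0.02], [0.01, 0.212, -0.082, 28, 0, 0, 0.02], [0.012, 0.256, -0.099, 34, 0, 0, 0.02], [0.014, 0.3, -0.116, 40, 0, 0, 0.02], [0.016, 0.344, -0.133, 46, 0, 0, 0.02], [0.018, 0.388, -0.15, 52, 0, 0, 0.02], [0.02, 0.432, -0.167, 58, 0, 0, 0.02], [0.022, 0.476, -0.184, 62, 0, 0, 0.02], [0.025, 0.515, -0.199, 65, 0, 0, 0.02]],
  ],
)

```text
time_s: 9.6
position: [0.591, 0.3353, 0.2378]
tcp_rot: [[-0.002, 1.0, -0.028], [-0.001, -0.028, -1.0], [-1.0, -0.002, 0.001]]
force: [0.8, -0.7, -1.5]
opening: 0.514
```

```bash
python3 -c "
from mv import *
s=st(); c=cam('wrist','w7');go([.602,.3915,.15],-2,s)"
```

```text
t 9.6 p [0.591  0.3353 0.2378] phi -1.59 F [ 0.8 -0.7 -1.5] open 0.514 q [ 20.  34.  72.   0.  74. 112.]
go [0.602, 0.3915, 0.15] -2 shift [0.0878, 0.0096, -0.0565] turn [0.41, 0.04, 0.13] rows>=2.1
```

View pics/w7.png

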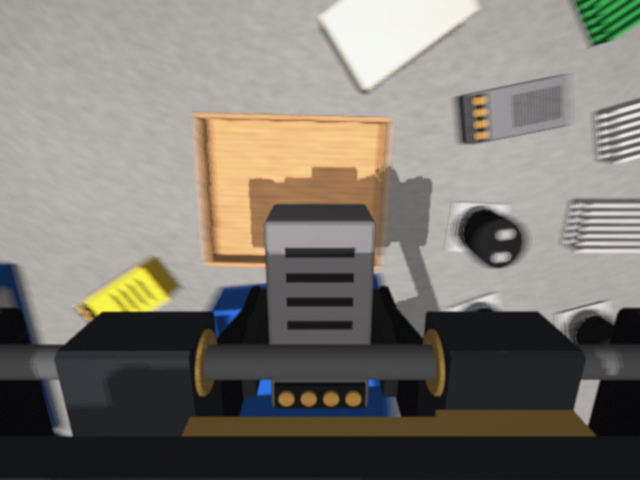

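```bash
python3 -c "
from mv import *
s=st(); c=cam('wrist');P=np.array([plane(c,p,.032) for p in [(192,114),(392,117),(383,267),(205,265)]])
print(P.round(4),P.mean(0),np.linalg.norm(P-np.roll(P,-1,0),axis=1).round(4))
go([.602,.392,.15],-2,s)"
```

```text
t 9.65 p [0.5909 0.3424 0.2372] phi -1.44 F [2.9 4.8 0.6] open 0.515 q [ 21.  34.  72.   0.  74. 112.]
[[0.6806 0.4571 0.032 ]
 [0.6734 0.2763 0.032 ]
 [0.528  0.2808 0.032 ]
 [0.5344 0.4622 0.032 ]] [0.60410994 0.36910317 0.032     ] [0.181  0.1454 0.1816 0.1463]
go [0.602, 0.392, 0.15] -2 shift [0.0875, 0.01, -0.0494] turn [0.56, -0.37, 0.07] rows>=2.0
```

Request:
play_rows(
  rows=[
    [[0.04, 0.01, -0.045, 0.5, 0, 0, 0.02], [0.08, 0.01, -0.048, 0.5, 0, 0, 0.02], [0.087, 0.01, -0.05, 0.5, 0, 0, 0.02], [0.087, 0.01, -0.05, 0.5, 0, 0, 0.02], [0.087, 0.01, -0.05, 0.5, 0, 0, 0.02]],
  ],
)

```text
time_s: 10.2
position: [0.6043, 0.382, 0.1538]
tcp_rot: [[0.002, 0.999, -0.036], [0.0, -0.036, -0.999], [-1.0, 0.002, -0.0]]
force: [0.3, 0.4, -0.4]
opening: 0.517
```

```bash
python3 -c "
from mv import *
s=st(); c=cam('wrist','w8')
import pickle; pickle.dump(c,open('w8.pkl','wb'))
st()"
```

```text
t 10.2 p [0.6043 0.382  0.1538] phi -2.04 F [ 0.3  0.4 -0.4] open 0.517 q [ 23.  41.  71.  -0.  67. 115.]
t 10.25 p [0.6049 0.3822 0.1549] phi -2.06 F [ 1.1  0.3 -1. ] open 0.518 q [ 23.  41.  71.  -0.  67. 115.]
```

View pics/w8.png

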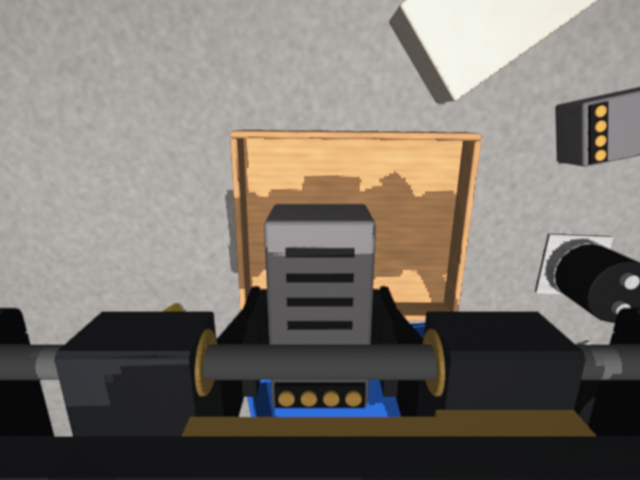

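```bash
python3 -c "
from mv import *
import pickle; c=pickle.load(open('w8.pkl','rb'))
P=np.array([plane(c,p,.032) for p in [(231,132),(480,135)]]);print(P.round(4),P.mean(0),np.linalg.norm(P[0]-P[1]),np.degrees(np.arctan2(*(P[0]-P[1])[:2][::-1])))
s=st();go([.601,.397,.029],-2,s)"
```

```text
[[0.6806 0.4424 0.032 ]
 [0.6722 0.266  0.032 ]] [0.67640246 0.35418944 0.032     ] 0.1765406588946428 87.28095248582046
t 10.25 p [0.6049 0.3822 0.1549] phi -2.06 F [ 1.1  0.3 -1. ] open 0.518 q [ 23.  41.  71.  -0.  67. 115.]
go [0.601, 0.397, 0.029] -2 shift [0.1259, -0.0049, -0.0145] turn [-0.06, -0.07, -0.2] rows>=2.5
```

Request:
play_rows(
  rows=[
    [[0.04, -0.004, -0.013, 0, 0, 0, 0.02], [0.08, -0.004, -0.013, 0, 0, 0, 0.02], [0.11, -0.004, -0.013, 0, 0, 0, 0.02], [0.12, -0.004, -0.013, 0, 0, 0, 0.02], [0.126, -0.004, -0.013, 0, 0, 0, 0.02], [0.126, -0.004, -0.013, 0, 0, 0, 0.02]],
  ],
)

```text
time_s: 10.85
position: [0.6013, 0.3961, 0.0283]
tcp_rot: [[0.003, 0.999, -0.035], [0.001, -0.035, -0.999], [-1.0, 0.003, -0.001]]
force: [0.7, 0.0, -1.0]
opening: 0.515
```

Request:
play_rows(
  rows=[
    [[0.002, 0, 0, 0, 0, 0, 0.052], [0.002, 0, 0, 0, 0, 0, 0.052], [0.002, 0, 0, 0, 0, 0, 0.052], [0, 0, 0, 0, 0, 0, 0.052], [-0.03, 0, 0, 0, 0, 0, 0.052], [-0.08, 0, 0, 0, 0, 0, 0.052], [-0.13, 0, 0, 0, 0, 0, 0.06], [-0.18, 0, 0, 0, 0, 0, 0.06], [-0.18, 0, 0, 0, 0, 0, 0.06]],
  ],
)

```text
time_s: 11.75
position: [0.6049, 0.3986, 0.2173]
tcp_rot: [[0.018, 0.999, -0.034], [0.008, -0.035, -0.999], [-1.0, 0.017, -0.009]]
force: [0.6, 1.2, 0.2]
opening: 0.683
```

```bash
python3 -c "
from mv import *
s=st(); c=cam('wrist','w9');c=cam('top','t9'); go([.678,.146,.2],8,s)"
```

```text
t 11.75 p [0.6049 0.3986 0.2173] phi -1.98 F [0.6 1.2 0.2] open 0.683 q [ 25.  38.  67.   0.  73. 117.]
go [0.678, 0.146, 0.2] 8 shift [0.0166, 0.0815, 0.2501] turn [-9.98, -0.42, -1.04] rows>=5.3
```

View pics/w9.png

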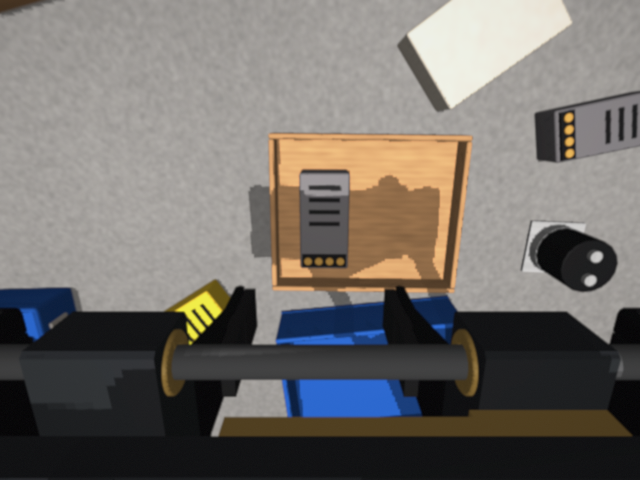

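View pics/t9.png

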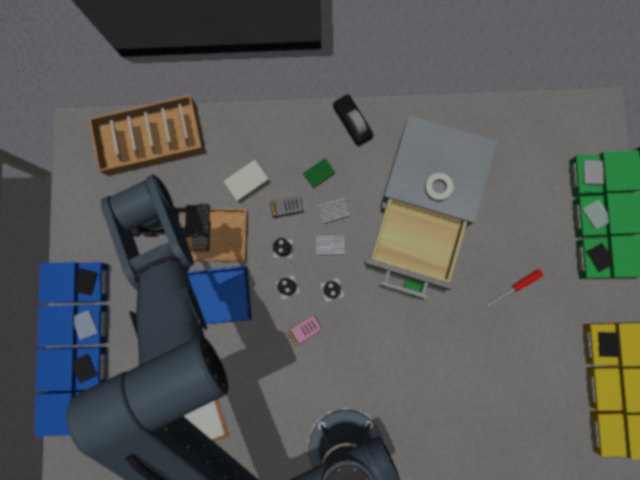

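Module 1 sits in the carton at (325,220) in the wrist view. Next is module 2.

```bash
python3 -c "
from mv import *
go([.678,.1455,.22],98)"
```

```text
go [0.678, 0.1455, 0.22] 98 shift [-0.0107, 0.086, 0.2481] turn [-99.99, 0.13, -0.29] rows>=11.6
```

Request:
play_rows(
  rows=[
    [[-0.01, 0.086, 0.248, -100, 0, 0, 0.065], [-0.01, 0.086, 0.248, -100, 0, 0, 0.065], [-0.01, 0.086, 0.248, -100, 0, 0, 0.065], [-0.01, 0.086, 0.248, -100, 0, 0, 0.065], [-0.01, 0.086, 0.248, -100, 0, 0, 0.065], [-0.01, 0.086, 0.248, -100, 0, 0, 0.065], [-0.01, 0.086, 0.248, -100, 0, 0, 0.065], [-0.01, 0.086, 0.248, -100, 0, 0, 0.065], [-0.01, 0.086, 0.248, -100, 0, 0, 0.065], [-0.01, 0.086, 0.248, -100, 0, 0, 0.065], [-0.01, 0.086, 0.248, -100, 0, 0, 0.065], [-0.01, 0.086, 0.248, -100, 0, 0, 0.065]],
  ],
)

```text
time_s: 13.05
position: [0.6755, 0.145, 0.2137]
tcp_rot: [[-0.005, -0.144, 0.99], [-0.0, 0.99, 0.144], [-1.0, 0.0, -0.005]]
force: [0.0, 0.0, 0.9]
opening: 0.745
```

Request:
play_rows(
  rows=[
    [[0, 0, 0, 0, 0, 0, 0.065], [0, 0, 0, 0, 0, 0, 0.065]],
  ],
)

```text
time_s: 13.25
position: [0.6762, 0.1451, 0.2147]
tcp_rot: [[-0.003, -0.137, 0.991], [-0.0, 0.991, 0.137], [-1.0, 0.0, -0.003]]
force: [-0.2, 0.2, 0.4]
opening: 0.749
```

```bash
python3 -c "
from mv import *
s=st(); c=cam('wrist','w10'); 
import pickle; pickle.dump(c,open('w10.pkl','wb'))
go([.678,.1455,.013],98,s)"
```

```text
t 13.25 p [0.6762 0.1451 0.2147] phi 97.87 F [-0.2  0.2  0.4] open 0.749 q [ 3. 36. 72.  0. 72. -5.]
go [0.678, 0.1455, 0.013] 98 shift [0.2017, 0.0001, 0.0026] turn [-0.13, -0.19, -0.02] rows>=4.0
```

View pics/w10.png

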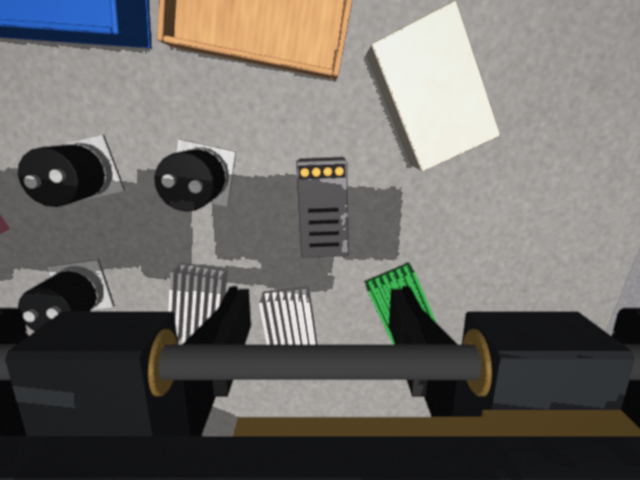

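```bash
python3 -c "
from mv import *
import pickle; c=pickle.load(open('w10.pkl','rb'))
P=np.array([plane(c,p,.035) for p in [(298,164),(346,163),(349,256),(302,258)]]);print(P.round(4),P.mean(0),np.linalg.norm(P-np.roll(P,-1,0),axis=1))
for n,z,p in [('hs2',.028,(290,330)),('hs1',.028,(200,290)),('c',.06,(182,180))]: print(n,plane(c,p,z).round(3))
"
```

```text
[[0.6494 0.1889 0.035 ]
 [0.6908 0.1954 0.035 ]
 [0.7072 0.1107 0.035 ]
 [0.6636 0.1026 0.035 ]] [0.67773797 0.14940053 0.035     ] [0.04192527 0.08632472 0.04429196 0.08740558]
hs2 [0.661 0.021 0.028]
hs1 [0.568 0.053 0.028]
c [0.558 0.166 0.06 ]
```

Request:
play_rows(
  rows=[
    [[0.05, 0.003, 0.002, -1, 0, 0, 0.065], [0.1, 0.003, 0.002, -1, 0, 0, 0.065], [0.15, 0.003, 0.002, -1, 0, 0, 0.065], [0.18, 0.003, 0.002, -1, 0, 0, 0.065], [0.195, 0.003, 0.002, -1, 0, 0, 0.065], [0.201, 0.003, 0.002, -1, 0, 0, 0.065], [0.201, 0.003, 0.002, -1, 0, 0, 0.03], [0.201, 0.003, 0.002, -1, 0, 0, 0.02], [0.201, 0.003, 0.002, -1, 0, 0, 0.02], [0.201, 0.003, 0.002, -1, 0, 0, 0.02], [0.201, 0.003, 0.002, -1, 0, 0, 0.02]],
  ],
)

```text
time_s: 14.4
position: [0.6799, 0.1485, 0.0176]
tcp_rot: [[0.003, -0.157, 0.988], [0.0, 0.988, 0.157], [-1.0, -0.0, 0.003]]
force: [-0.8, 0.1, 6.1]
opening: 0.511
```

Request:
play_rows(
  rows=[
    [[-0.03, 0, 0, 0, 0, 0, 0.02], [-0.07, 0, 0, 0, 0, 0, 0.02], [-0.11, 0, 0, 0, 0, 0, 0.02], [-0.15, 0, 0, 0, 0, 0, 0.02], [-0.15, 0, 0, 0, 0, 0, 0.02]],
  ],
)

```text
time_s: 14.9
position: [0.6832, 0.1488, 0.1732]
tcp_rot: [[0.014, -0.157, 0.988], [0.001, 0.988, 0.157], [-1.0, -0.001, 0.014]]
force: [1.6, 0.8, -0.4]
opening: 0.515
```

```bash
python3 -c "
from mv import *
s=st(); go([.600,.3195,.15],177.5,s)"
```

```text
t 14.9 p [0.6832 0.1488 0.1732] phi 99.01 F [ 1.6  0.8 -0.4] open 0.515 q [ 3. 39. 74.  0. 67. -6.]
go [0.6, 0.3195, 0.15] 177.5 shift [0.0221, 0.1817, -0.0558] turn [-78.49, 0.64, 0.63] rows>=9.1
```

Request:
play_rows(
  rows=[
    [[0.02, 0.02, -0.006, -8, 0, 0, 0.02], [0.02, 0.04, -0.012, -16, 0, 0, 0.02], [0.02, 0.06, -0.018, -24, 0, 0, 0.02], [0.02, 0.08, -0.025, -32, 0, 0, 0.02], [0.02, 0.1, -0.03, -40, 0, 0, 0.02], [0.02, 0.12, -0.037, -48, 0, 0, 0.02], [0.02, 0.14, -0.043, -56, 0, 0, 0.02], [0.02, 0.16, -0.05, -64, 0, 0, 0.02], [0.02, 0.18, -0.055, -72, 0, 0, 0.02], [0.02, 0.182, -0.056, -78, 0.5, 0.5, 0.02], [0.02, 0.182, -0.056, -78.5, 0.6, 0.6, 0.02], [0.02, 0.182, -0.056, -78.5, 0.6, 0.6, 0.02]],
  ],
)

```text
time_s: 16.1
position: [0.5947, 0.3191, 0.1449]
tcp_rot: [[-0.014, -0.999, 0.046], [-0.001, 0.046, 0.999], [-1.0, 0.014, -0.002]]
force: [0.3, 0.5, -1.3]
opening: 0.514
```

```bash
python3 -c "
from mv import *
s=st(); go([.600,.3195,.023],177.5,s);cam('wrist','w11')"
```

```text
t 16.1 p [0.5947 0.3191 0.1449] phi 177.39 F [ 0.3  0.5 -1.3] open 0.514 q [ 19.  39.  78.   0.  64. -69.]
go [0.6, 0.3195, 0.023] 177.5 shift [0.1218, -0.007, 0.0009] turn [-0.11, -0.11, -0.82] rows>=2.4
```

View pics/w11.png

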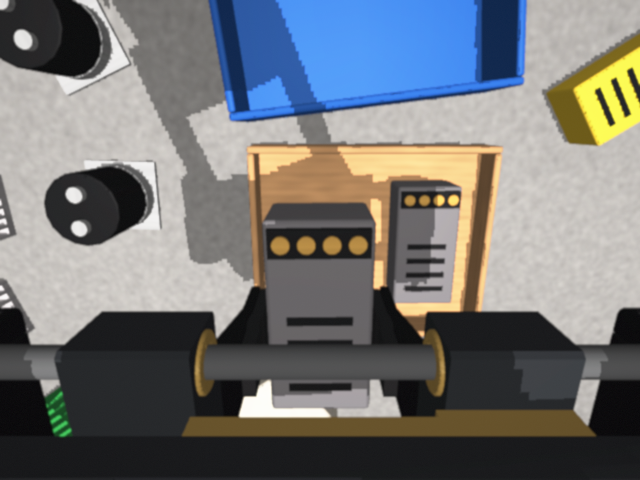

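Request:
play_rows(
  rows=[
    [[0.04, -0.005, 0.001, 0, 0, -0.8, 0.02], [0.08, -0.005, 0.001, 0, 0, -0.8, 0.02], [0.105, -0.005, 0.001, 0, 0, -0.8, 0.02], [0.115, -0.005, 0.001, 0, 0, -0.8, 0.02], [0.12, -0.005, 0.001, 0, 0, -0.8, 0.02], [0.12, -0.005, 0.001, 0, 0, -0.8, 0.02]],
  ],
)

```text
time_s: 16.75
position: [0.599, 0.3199, 0.0258]
tcp_rot: [[0.001, -0.999, 0.044], [-0.001, 0.044, 0.999], [-1.0, -0.001, -0.001]]
force: [0.4, -0.1, -1.4]
opening: 0.516
```

Request:
play_rows(
  rows=[
    [[0.002, 0, 0, 0, 0, 0, 0.053], [0.002, 0, 0, 0, 0, 0, 0.053], [0.002, 0, 0, 0, 0, 0, 0.053], [0, 0, 0, 0, 0, 0, 0.053], [-0.03, 0, 0, 0, 0, 0, 0.053], [-0.08, 0, 0, 0, 0, 0, 0.06], [-0.13, 0, 0, 0, 0, 0, 0.07], [-0.18, 0, 0, 0, 0, 0, 0.075], [-0.18, 0, 0, 0, 0, 0, 0.075], [-0.18, 0, 0, 0, 0, 0, 0.075]],
  ],
)

```text
time_s: 17.75
position: [0.5991, 0.3207, 0.2082]
tcp_rot: [[0.005, -0.999, 0.043], [0.0, 0.043, 0.999], [-1.0, -0.005, 0.0]]
force: [-1.2, 0.1, -0.6]
opening: 0.852
```

```bash
python3 -c "
from mv import *
s=st(); c=cam('wrist','w12');c=cam('top','t12');c=cam('side','s12')"
```

```text
t 17.75 p [0.5991 0.3207 0.2082] phi 177.51 F [-1.2  0.1 -0.6] open 0.852 q [ 19.  35.  75.  -0.  70. -69.]
```

View pics/w12.png

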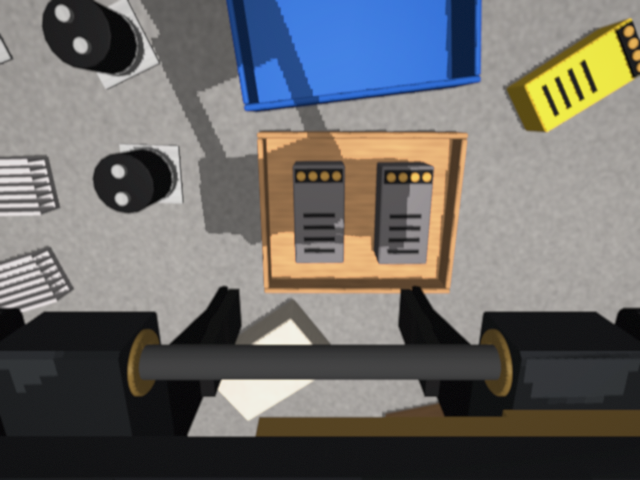

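View pics/t12.png

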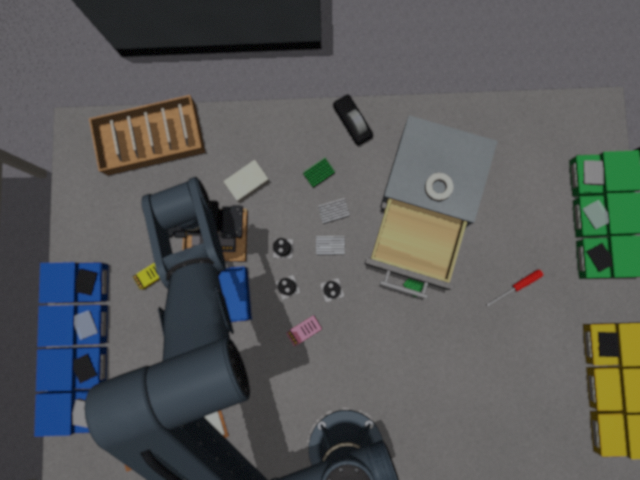

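View pics/s12.png

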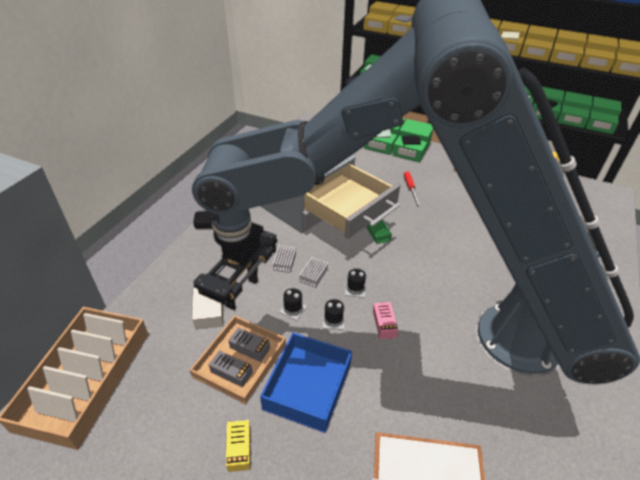

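```bash
python3 -c "
from mv import *
c=cam('wrist')
P=np.array([plane(c,p,.06) for p in [(247,108),(480,80)]]);print(P.round(4),P.mean(0),np.linalg.norm(P[0]-P[1]),np.degrees(np.arctan2(*(P[1]-P[0])[:2][::-1])))
print('canA studs',plane(c,(119,186),.063), 'foot',[plane(c,p,.004).round(3) for p in [(179,146),(183,204)]])
print('canB studs',plane(c,(73,30),.063), 'foot',[plane(c,p,.004).round(3) for p in [(158,64),(111,88)]])
c=cam('top')
im=c['pixels'][150:350,170:370,::-1]; cv2.imwrite('pics/t13.png',cv2.resize(im,None,fx=4,fy=3,interpolation=cv2.INTER_CUBIC))
T=c
# can axis positions, studs midpoints (from t1 crop)
f=lambda X,Y:(170+X/4,160+Y/3.75)
for n,p in [('A',(443,324)),('B',(463,474)),('C',(648,485))]: print(n,plane(T,f(*p),.063).round(4))
"
```

```text
[[0.5011 0.2696 0.06  ]
 [0.4893 0.4423 0.06  ]] [0.49521954 0.35593419 0.06      ] 0.17313850298776054 93.91986533331878
canA studs [0.55474932 0.16337743 0.063     ] foot [array([0.529, 0.194, 0.004]), array([0.583, 0.19 , 0.004])]
canB studs [0.44423598 0.15304386 0.063     ] foot [array([0.46 , 0.187, 0.004]), array([0.477, 0.142, 0.004])]
A [0.5579 0.163  0.063 ]
B [0.4469 0.1513 0.063 ]
C [0.4351 0.0245 0.063 ]
```

```bash
python3 -c "
from mv import *
go([.4455,.152,.16],201);st()"
```

```text
go [0.4455, 0.152, 0.16] 201 shift [0.0443, 0.144, -0.1742] turn [-23.5, -0.12, -0.23] rows>=4.6
t 18.0 p [0.5971 0.3199 0.2033] phi 177.5 F [ 0.1 -0.7  0.5] open 0.863 q [ 19.  36.  75.  -0.  70. -69.]
```

View pics/t13.png

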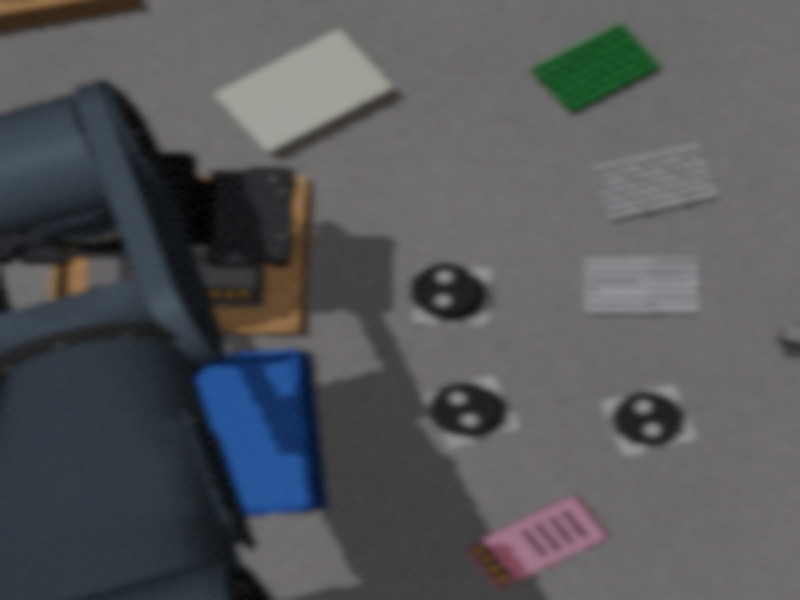

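Request:
play_rows(
  rows=[
    [[0.02, 0.035, -0.043, -6, 0, 0, 0.078], [0.03, 0.07, -0.085, -14, 0, 0, 0.078], [0.04, 0.105, -0.127, -20, 0, 0, 0.078], [0.044, 0.135, -0.163, -23.5, 0, 0, 0.078], [0.044, 0.144, -0.174, -23.5, 0, 0, 0.078], [0.044, 0.144, -0.174, -23.5, 0, 0, 0.078], [0.044, 0.144, -0.174, -23.5, 0, 0, 0.078]],
  ],
)

```text
time_s: 18.7
position: [0.447, 0.1524, 0.1613]
tcp_rot: [[-0.0, -0.934, -0.357], [-0.001, -0.357, 0.934], [-1.0, 0.001, -0.001]]
force: [0.5, -0.4, -0.6]
opening: 0.898
```

```bash
python3 -c "
from mv import *
s=st(); c=cam('wrist','w14');go([.4455,.152,.03],201,s)
print(proj(c,[.4455,.152,.063]),proj(c,[.4455,.152,.0]))"
```

```text
t 18.7 p [0.447  0.1524 0.1613] phi -159.08 F [ 0.5 -0.4 -0.6] open 0.898 q [   5.   24.  107.   -0.   49. -106.]
go [0.4455, 0.152, 0.03] 201 shift [0.1313, 0.0015, 0.0003] turn [-0.08, -0.06, -0.03] rows>=2.6
[318.68907224 242.58775141] [318.9494862  220.33240309]
```

View pics/w14.png

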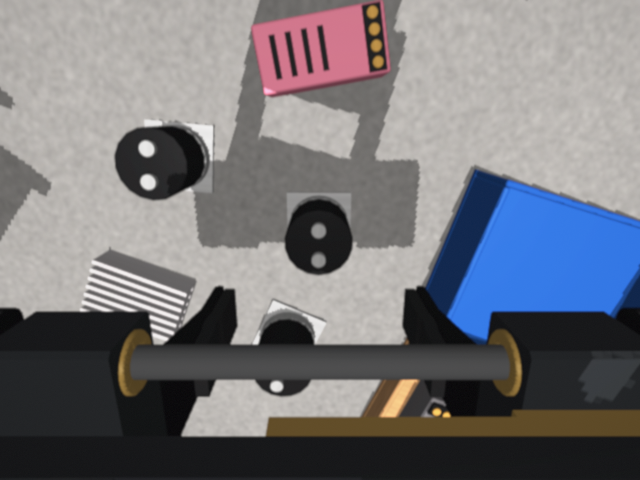

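The can top is at (319,243) and the prediction was (319,243).

Request:
play_rows(
  rows=[
    [[0.04, 0.001, 0, 0, 0, 0, 0.078], [0.08, 0.001, 0, 0, 0, 0, 0.078], [0.11, 0.001, 0, 0, 0, 0, 0.078], [0.125, 0.001, 0, 0, 0, 0, 0.078], [0.131, 0.001, 0, 0, 0, 0, 0.078], [0.131, 0.001, 0, 0, 0, 0, 0.04], [0.131, 0.001, 0, 0, 0, 0, 0.03], [0.131, 0.001, 0, 0, 0, 0, 0.03], [0.131, 0.001, 0, 0, 0, 0, 0.03], [0.131, 0.001, 0, 0, 0, 0, 0.03], [0.131, 0.001, 0, 0, 0, 0, 0.03]],
  ],
)

```text
time_s: 19.85
position: [0.4466, 0.1522, 0.0315]
tcp_rot: [[0.002, -0.934, -0.358], [-0.001, -0.358, 0.934], [-1.0, -0.002, -0.002]]
force: [-1.1, -0.3, 5.9]
opening: 0.567
```

Request:
play_rows(
  rows=[
    [[-0.03, 0, 0, 0, 0, 0, 0.03], [-0.07, 0, 0, 0, 0, 0, 0.03], [-0.11, 0, 0, 0, 0, 0, 0.03], [-0.13, 0, 0, 0, 0, 0, 0.03], [-0.13, 0, 0, 0, 0, 0, 0.03]],
  ],
)

```text
time_s: 20.35
position: [0.4476, 0.1525, 0.1632]
tcp_rot: [[0.007, -0.934, -0.358], [-0.001, -0.359, 0.934], [-1.0, -0.006, -0.003]]
force: [-0.4, 0.5, -1.8]
opening: 0.565
```

```bash
python3 -c "
from mv import *
yaw=np.radians(3.5);b=np.array([.426,.352]);R=np.array([[np.cos(yaw),-np.sin(yaw)],[np.sin(yaw),np.cos(yaw)]])
for q in [(-36,-30),(36,-30),(0,50)]: print(q,(b+R@(np.array(q)/1000)).round(4))
s=st(); go([*(b+R@[.036,-.03]),.16],183.5,s)"
```

```text
(-36, -30) [0.3919 0.3199]
(36, -30) [0.4638 0.3243]
(0, 50) [0.4229 0.4019]
t 20.35 p [0.4476 0.1525 0.1632] phi -158.99 F [-0.4  0.5 -1.8] open 0.565 q [   5.   24.  107.   -0.   49. -106.]
go [np.float64(0.4637643089292329), np.float64(0.32425370347059884), 0.16] 183.5 shift [0.0032, -0.0766, 0.1545] turn [17.51, -0.13, 0.38] rows>=3.5
```

Request:
play_rows(
  rows=[
    [[0, -0.015, 0.03, 3, 0, 0, 0.03], [0, -0.03, 0.06, 7, 0, 0, 0.03], [0, -0.045, 0.09, 11, 0, 0, 0.03], [0, -0.06, 0.12, 15, 0, 0, 0.03], [0, -0.077, 0.154, 17.5, 0, 0, 0.03], [0, -0.077, 0.154, 17.5, 0, 0, 0.03], [0, -0.077, 0.154, 17.5, 0, 0, 0.03]],
  ],
)

```text
time_s: 21.05
position: [0.461, 0.3236, 0.1582]
tcp_rot: [[-0.004, -0.998, -0.063], [-0.003, -0.063, 0.998], [-1.0, 0.004, -0.003]]
force: [-0.0, 0.2, -2.1]
opening: 0.567
```

```bash
python3 -c "
from mv import *
s=st(); c=cam('wrist','w15');go([.4638,.3243,.038],183.5,s)
b=np.array([.426,.352])
for q in [(-75,-90),(-75,90),(75,-90),(75,90)]:
  a=np.radians(3.5);R=np.array([[np.cos(a),-np.sin(a)],[np.sin(a),np.cos(a)]]); print(q,proj(c,[*(b+R@(np.array(q)/1000)),.06]).round(0))"
```

```text
t 21.05 p [0.461  0.3236 0.1582] phi -176.37 F [-0.   0.2 -2.1] open 0.567 q [ 24.  30.  94.  -0.  55. -70.]
go [0.4638, 0.3243, 0.038] 183.5 shift [0.1202, -0.0033, 0.0009] turn [0.14, -0.19, -0.21] rows>=2.4
(-75, -90) [224.  81.]
(-75, 90) [512.  81.]
(75, -90) [239. 299.]
(75, 90) [482. 299.]
```

View pics/w15.png

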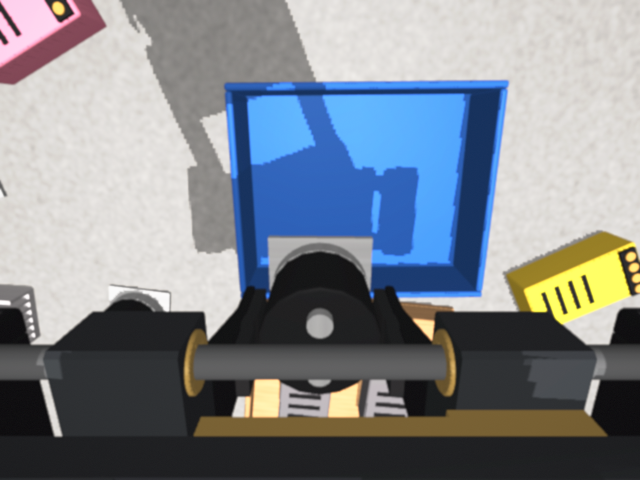

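Bin rim corners are at (226,85), (508,83), (482,295) and (240,295), within about 4 px of my model.

Request:
play_rows(
  rows=[
    [[0.04, -0.003, 0, 0, 0, 0, 0.03], [0.08, -0.003, 0, 0, 0, 0, 0.03], [0.105, -0.003, 0, 0, 0, 0, 0.03], [0.115, -0.003, 0, 0, 0, 0, 0.03], [0.119, -0.003, 0, 0, 0, 0, 0.03], [0.119, -0.003, 0, 0, 0, 0, 0.03], [0.12, -0.003, 0, 0, 0, 0, 0.062], [0.12, -0.003, 0, 0, 0, 0, 0.062], [0.12, -0.003, 0, 0, 0, 0, 0.062], [0.1, -0.003, 0, 0, 0, 0, 0.062], [0.06, -0.003, 0, 0, 0, 0, 0.062], [0.01, -0.003, 0, 0, 0, 0, 0.062]],
  ],
)

```text
time_s: 22.3
position: [0.4643, 0.3233, 0.1506]
tcp_rot: [[-0.003, -0.998, -0.061], [-0.003, -0.061, 0.998], [-1.0, 0.003, -0.003]]
force: [0.3, 0.0, 0.3]
opening: 0.708
```

```bash
python3 -c "
from mv import *
s=st(); c=cam('wrist','w16');go([.4345,.0245,.17],199,s)"
```

```text
t 22.3 p [0.4643 0.3233 0.1506] phi -176.49 F [0.3 0.  0.3] open 0.708 q [ 24.  31.  94.  -0.  55. -70.]
go [0.4345, 0.0245, 0.17] 199 shift [-0.0184, 0.0481, -0.2965] turn [-15.49, -0.13, -0.21] rows>=6.0
```

View pics/w16.png

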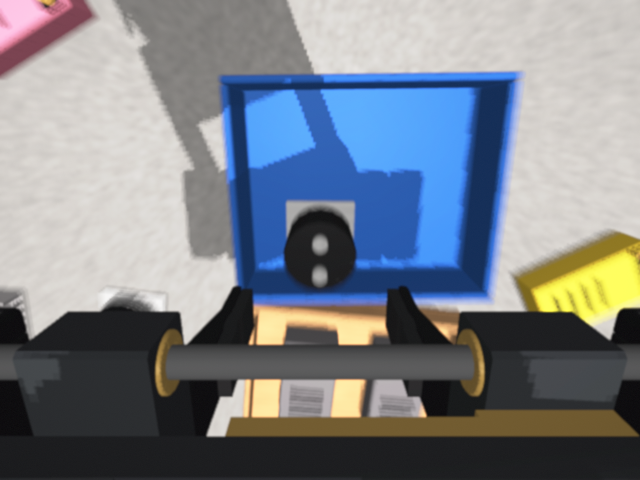

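Can B stands upright in the bin at (320,245). On to can C.

Request:
play_rows(
  rows=[
    [[-0.02, 0.007, -0.045, -3, 0, 0, 0.078], [-0.02, 0.015, -0.092, -6, 0, 0, 0.078], [-0.02, 0.022, -0.138, -9, 0, 0, 0.078], [-0.02, 0.03, -0.185, -12, 0, 0, 0.078], [-0.02, 0.037, -0.23, -14, 0, 0, 0.078], [-0.02, 0.044, -0.272, -15.5, 0, 0, 0.078], [-0.02, 0.048, -0.296, -15.5, 0, 0, 0.078], [-0.02, 0.048, -0.296, -15.5, 0, 0, 0.078], [-0.02, 0.048, -0.296, -15.5, 0, 0, 0.078]],
  ],
)

```text
time_s: 23.25
position: [0.436, 0.0253, 0.1713]
tcp_rot: [[0.002, -0.946, -0.324], [-0.001, -0.324, 0.946], [-1.0, -0.001, -0.002]]
force: [-0.6, 0.1, -0.2]
opening: 0.892
```

```bash
python3 -c "
from mv import *
s=st(); c=cam('wrist','w17');go([.4345,.0245,.03],199,s)
print(proj(c,[.4345,.0245,.063]))"
```

```text
t 23.25 p [0.436  0.0253 0.1713] phi -161.1 F [-0.6  0.1 -0.2] open 0.892 q [ -11.   21.  111.   -0.   48. -120.]
go [0.4345, 0.0245, 0.03] 199 shift [0.1413, 0.0019, -0.0001] turn [-0.1, -0.09, 0.06] rows>=2.8
[318.25025881 238.02292698]
```

View pics/w17.png

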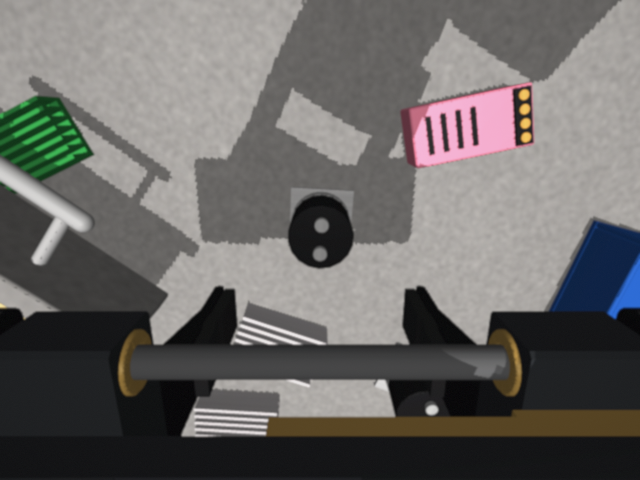

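Request:
play_rows(
  rows=[
    [[0.04, 0.001, 0, 0, 0, 0, 0.078], [0.08, 0.001, 0, 0, 0, 0, 0.078], [0.115, 0.001, 0, 0, 0, 0, 0.078], [0.135, 0.001, 0, 0, 0, 0, 0.078], [0.14, 0.001, 0, 0, 0, 0, 0.078], [0.14, 0.001, 0, 0, 0, 0, 0.04], [0.14, 0.001, 0, 0, 0, 0, 0.03], [0.14, 0.001, 0, 0, 0, 0, 0.03], [0.14, 0.001, 0, 0, 0, 0, 0.03], [0.14, 0.001, 0, 0, 0, 0, 0.03], [0.14, 0.001, 0, 0, 0, 0, 0.03]],
  ],
)

```text
time_s: 24.4
position: [0.4354, 0.0249, 0.0317]
tcp_rot: [[0.002, -0.946, -0.325], [-0.002, -0.325, 0.946], [-1.0, -0.002, -0.002]]
force: [0.8, 1.5, 7.2]
opening: 0.567
```

Request:
play_rows(
  rows=[
    [[-0.03, 0, 0, 0, 0, 0, 0.03], [-0.07, 0, 0, 0, 0, 0, 0.03], [-0.11, 0, 0, 0, 0, 0, 0.03], [-0.13, 0, 0, 0, 0, 0, 0.03], [-0.13, 0, 0, 0, 0, 0, 0.03]],
  ],
)

```text
time_s: 24.9
position: [0.4366, 0.0248, 0.1635]
tcp_rot: [[0.007, -0.945, -0.326], [-0.003, -0.326, 0.945], [-1.0, -0.006, -0.005]]
force: [0.7, 0.0, -2.4]
opening: 0.568
```

```bash
python3 -c "
from mv import *
s=st(); go([.3919,.32,.165],183.5,s)"
```

```text
t 24.9 p [0.4366 0.0248 0.1635] phi -161.0 F [ 0.7  0.  -2.4] open 0.568 q [ -11.   21.  112.   -0.   46. -120.]
go [0.3919, 0.32, 0.165] 183.5 shift [-0.0026, -0.0539, 0.2937] turn [15.5, -0.24, 0.38] rows>=6.0
```

Request:
play_rows(
  rows=[
    [[0, -0.006, 0.033, 2, 0, 0, 0.03], [0, -0.014, 0.077, 4, 0, 0, 0.03], [0, -0.022, 0.12, 7, 0, 0, 0.03], [0, -0.03, 0.163, 9, 0, 0, 0.03], [0, -0.038, 0.207, 12, 0, 0, 0.03], [0, -0.046, 0.25, 14, 0, 0, 0.03], [0, -0.052, 0.282, 15.5, 0, 0, 0.03], [0, -0.054, 0.294, 15.5, 0, 0, 0.03], [0, -0.054, 0.294, 15.5, 0, 0, 0.03], [0, -0.054, 0.294, 15.5, 0, 0, 0.03]],
  ],
)

```text
time_s: 25.9
position: [0.3894, 0.3195, 0.1594]
tcp_rot: [[-0.002, -0.998, -0.062], [-0.003, -0.062, 0.998], [-1.0, 0.002, -0.003]]
force: [0.1, 0.2, -1.7]
opening: 0.569
```

```bash
python3 -c "
from mv import *
s=st(); c=cam('wrist','w18'); go([.3919,.32,.038],183.5,s)"
```

```text
t 25.9 p [0.3894 0.3195 0.1594] phi -176.47 F [ 0.1  0.2 -1.7] open 0.569 q [ 27.  26. 103.  -0.  51. -67.]
go [0.3919, 0.32, 0.038] 183.5 shift [0.1214, -0.0027, 0.0007] turn [0.03, -0.18, -0.12] rows>=2.4
```

View pics/w18.png

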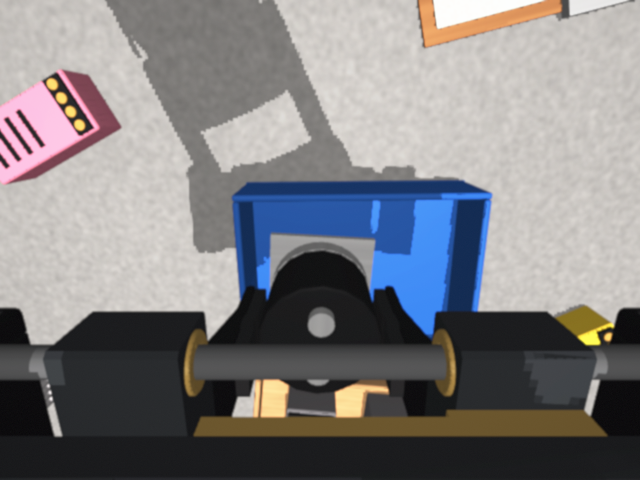

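Request:
play_rows(
  rows=[
    [[0.04, -0.001, 0, 0, 0, 0, 0.03], [0.08, -0.001, 0, 0, 0, 0, 0.03], [0.105, -0.001, 0, 0, 0, 0, 0.03], [0.115, -0.001, 0, 0, 0, 0, 0.03], [0.12, -0.001, 0, 0, 0, 0, 0.03], [0.12, -0.001, 0, 0, 0, 0, 0.03], [0.121, -0.001, 0, 0, 0, 0, 0.062], [0.121, -0.001, 0, 0, 0, 0, 0.062], [0.121, -0.001, 0, 0, 0, 0, 0.062], [0.1, -0.001, 0, 0, 0, 0, 0.062], [0.06, -0.001, 0, 0, 0, 0, 0.062], [0.01, -0.001, 0, 0, 0, 0, 0.062]],
  ],
)

```text
time_s: 27.15
position: [0.3899, 0.3202, 0.1508]
tcp_rot: [[-0.003, -0.998, -0.061], [-0.003, -0.061, 0.998], [-1.0, 0.003, -0.003]]
force: [0.3, 0.5, -0.8]
opening: 0.712
```

```bash
python3 -c "
from mv import *
s=st(); c=cam('wrist','w19');go([.556,.1633,.19],176,s);go([.556,.1633,.19],86,s)"
```

```text
t 27.15 p [0.3899 0.3202 0.1508] phi -176.48 F [ 0.3  0.5 -0.8] open 0.712 q [ 27.  27. 103.  -0.  50. -67.]
go [0.556, 0.1633, 0.19] 176 shift [-0.0392, -0.1561, -0.1669] turn [7.52, -0.18, -0.17] rows>=4.6
go [0.556, 0.1633, 0.19] 86 shift [-0.0392, -0.1561, -0.1669] turn [97.52, -0.28, 0.0] rows>=11.4
```

View pics/w19.png

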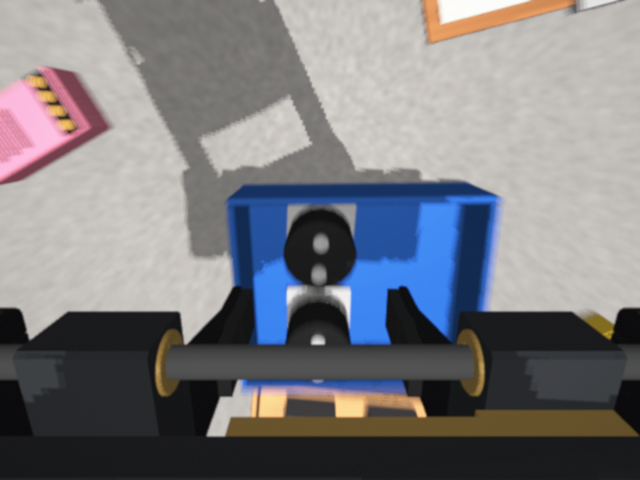

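Two cans stand in the bin. I'll pick the third with the jaws along x.

Request:
play_rows(
  rows=[
    [[-0.04, -0.02, -0.02, 8, 0, 0, 0.078], [-0.04, -0.04, -0.04, 16, 0, 0, 0.078], [-0.04, -0.06, -0.06, 25, 0, 0, 0.078], [-0.04, -0.08, -0.08, 33, 0, 0, 0.078], [-0.04, -0.1, -0.1, 42, 0, 0, 0.078], [-0.04, -0.12, -0.12, 50, 0, 0, 0.078], [-0.04, -0.14, -0.14, 59, 0, 0, 0.078], [-0.04, -0.15, -0.16, 67, 0, 0, 0.078], [-0.04, -0.156, -0.167, 76, 0, 0, 0.078], [-0.04, -0.156, -0.167, 84, 0, 0, 0.078], [-0.04, -0.156, -0.167, 93, 0, 0, 0.078], [-0.04, -0.156, -0.167, 97.5, 0, 0, 0.078]],
  ],
)

```text
time_s: 28.4
position: [0.5571, 0.1636, 0.1911]
tcp_rot: [[0.001, 0.074, 0.997], [-0.001, 0.997, -0.074], [-1.0, -0.001, 0.001]]
force: [0.0, -0.3, 0.2]
opening: 0.895
```

Request:
play_rows(
  rows=[
    [[0, 0, 0, 0, 0, 0, 0.078], [0, 0, 0, 0, 0, 0, 0.078]],
  ],
)

```text
time_s: 28.6
position: [0.557, 0.1638, 0.191]
tcp_rot: [[0.001, 0.068, 0.998], [-0.001, 0.998, -0.068], [-1.0, -0.001, 0.001]]
force: [0.1, 0.6, -1.1]
opening: 0.899
```

```bash
python3 -c "
from mv import *
s=st(); c=cam('wrist','w20');go([.556,.1633,.03],86,s);print(proj(c,[.556,.1633,.063]))"
```

```text
t 28.6 p [0.557  0.1638 0.191 ] phi 86.13 F [ 0.1  0.6 -1.1] open 0.899 q [ 5. 29. 91. -0. 60.  9.]
go [0.556, 0.1633, 0.03] 86 shift [0.161, -0.0003, -0.0011] turn [0.13, 0.05, 0.07] rows>=3.2
[319.7807195  232.40947138]
```

View pics/w20.png

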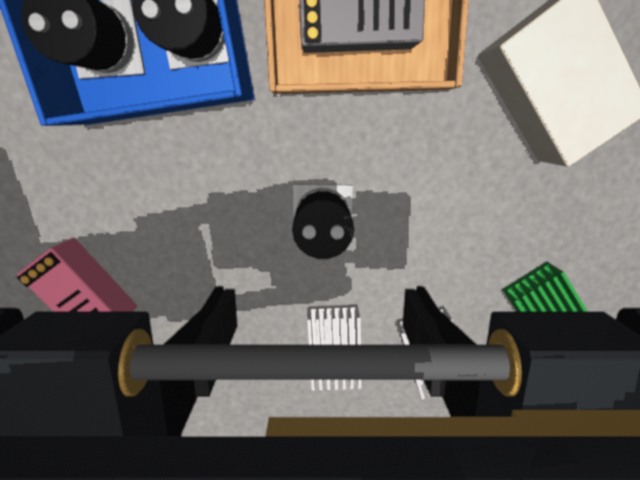

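Request:
play_rows(
  rows=[
    [[0.05, 0, 0, 0, 0, 0, 0.078], [0.1, 0, 0, 0, 0, 0, 0.078], [0.135, 0, 0, 0, 0, 0, 0.078], [0.155, 0, 0, 0, 0, 0, 0.078], [0.161, 0, 0, 0, 0, 0, 0.078], [0.161, 0, 0, 0, 0, 0, 0.04], [0.161, 0, 0, 0, 0, 0, 0.03], [0.161, 0, 0, 0, 0, 0, 0.03], [0.161, 0, 0, 0, 0, 0, 0.03], [0.161, 0, 0, 0, 0, 0, 0.03], [0.161, 0, 0, 0, 0, 0, 0.03]],
  ],
)

```text
time_s: 29.75
position: [0.5581, 0.1636, 0.031]
tcp_rot: [[0.003, 0.07, 0.998], [-0.001, 0.998, -0.07], [-1.0, -0.001, 0.003]]
force: [-0.7, 0.1, 6.1]
opening: 0.567
```

Request:
play_rows(
  rows=[
    [[-0.03, 0, 0, 0, 0, 0, 0.03], [-0.07, 0, 0, 0, 0, 0, 0.03], [-0.11, 0, 0, 0, 0, 0, 0.03], [-0.13, 0, 0, 0, 0, 0, 0.03], [-0.13, 0, 0, 0, 0, 0, 0.03]],
  ],
)

```text
time_s: 30.25
position: [0.5591, 0.1639, 0.1629]
tcp_rot: [[0.007, 0.07, 0.998], [-0.001, 0.998, -0.07], [-1.0, -0.0, 0.007]]
force: [0.0, -0.1, -1.4]
opening: 0.568
```

```bash
python3 -c "
from mv import *
s=st(); go([.423,.404,.17],93.5,s)"
```

```text
t 30.25 p [0.5591 0.1639 0.1629] phi 86.01 F [ 0.  -0.1 -1.4] open 0.568 q [ 5. 31. 92. -0. 57.  9.]
go [0.423, 0.404, 0.17] 93.5 shift [-0.0082, 0.23, -0.1524] turn [-7.49, 0.42, 0.04] rows>=5.5
```

Request:
play_rows(
  rows=[
    [[-0.008, 0.03, -0.02, -1, 0, 0, 0.03], [-0.008, 0.068, -0.045, -2, 0, 0, 0.03], [-0.008, 0.105, -0.07, -3, 0, 0, 0.03], [-0.008, 0.143, -0.095, -5, 0, 0, 0.03], [-0.008, 0.18, -0.12, -6, 0, 0, 0.03], [-0.008, 0.215, -0.143, -7.5, 0, 0, 0.03], [-0.008, 0.228, -0.152, -7.5, 0, 0, 0.03], [-0.008, 0.228, -0.152, -7.5, 0, 0, 0.03], [-0.008, 0.228, -0.152, -7.5, 0, 0, 0.03]],
  ],
)

```text
time_s: 31.15
position: [0.4211, 0.4007, 0.1661]
tcp_rot: [[-0.001, -0.061, 0.998], [-0.003, 0.998, 0.061], [-1.0, -0.003, -0.001]]
force: [1.1, 0.4, -0.8]
opening: 0.568
```

```bash
python3 -c "
from mv import *
s=st(); c=cam('wrist','w21');go([.423,.402,.038],93.5,s)"
```

```text
t 31.15 p [0.4211 0.4007 0.1661] phi 93.52 F [ 1.1  0.4 -0.8] open 0.568 q [33. 31. 92. -0. 58. 29.]
go [0.423, 0.402, 0.038] 93.5 shift [0.1281, 0.0016, 0.0022] turn [0.02, -0.08, 0.19] rows>=2.6
```

View pics/w21.png

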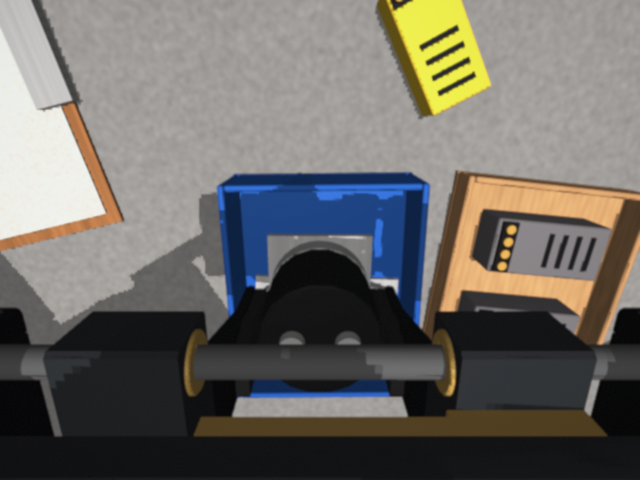

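Request:
play_rows(
  rows=[
    [[0.04, 0.001, 0.001, 0, 0, 0, 0.03], [0.08, 0.001, 0.001, 0, 0, 0, 0.03], [0.11, 0.001, 0.001, 0, 0, 0, 0.03], [0.122, 0.001, 0.001, 0, 0, 0, 0.03], [0.127, 0.001, 0.001, 0, 0, 0, 0.03], [0.127, 0.001, 0.001, 0, 0, 0, 0.03], [0.128, 0.001, 0.001, 0, 0, 0, 0.062], [0.128, 0.001, 0.001, 0, 0, 0, 0.062], [0.128, 0.001, 0.001, 0, 0, 0, 0.062], [0.1, 0.001, 0.001, 0, 0, 0, 0.062], [0.06, 0.001, 0.001, 0, 0, 0, 0.062], [0.01, 0.001, 0.001, 0, 0, 0, 0.062]],
  ],
)

```text
time_s: 32.4
position: [0.4211, 0.4021, 0.1577]
tcp_rot: [[-0.003, -0.061, 0.998], [-0.003, 0.998, 0.061], [-1.0, -0.003, -0.003]]
force: [0.1, -1.0, 0.3]
opening: 0.71
```

Request:
play_rows(
  rows=[
    [[-0.05, 0, 0, 0, 0, 0, 0.075], [-0.1, 0, 0, 0, 0, 0, 0.075], [-0.1, 0, 0, 0, 0, 0, 0.075]],
  ],
)

```text
time_s: 32.7
position: [0.4261, 0.4059, 0.2664]
tcp_rot: [[0.016, -0.062, 0.998], [0.009, 0.998, 0.062], [-1.0, 0.008, 0.016]]
force: [1.4, 0.5, 0.3]
opening: 0.843
```

```bash
python3 -c "
from mv import *
s=st(); c=cam('wrist','w22');c=cam('top','t22');c=cam('side','s22')
im=c['pixels'][:,:,::-1];
im=cv2.imread('pics/t22.png')[150:300,270:420]; cv2.imwrite('pics/t22c.png',cv2.resize(im,None,fx=4,fy=4,interpolation=cv2.INTER_CUBIC))"
```

```text
t 32.7 p [0.4261 0.4059 0.2664] phi 93.54 F [1.4 0.5 0.3] open 0.843 q [33. 24. 85. -0. 69. 29.]
```

View pics/w22.png

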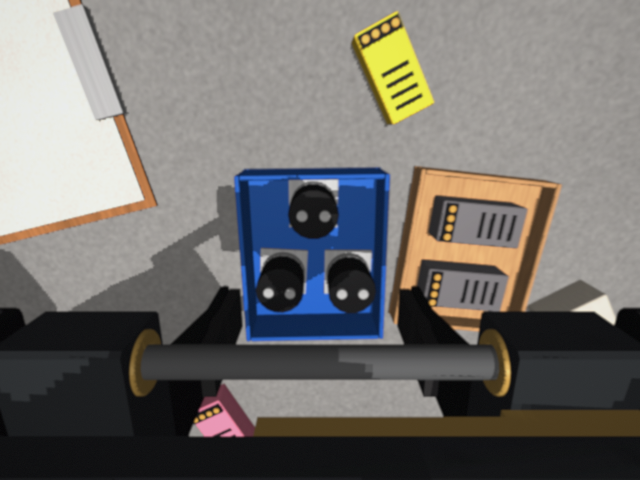

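View pics/t22c.png

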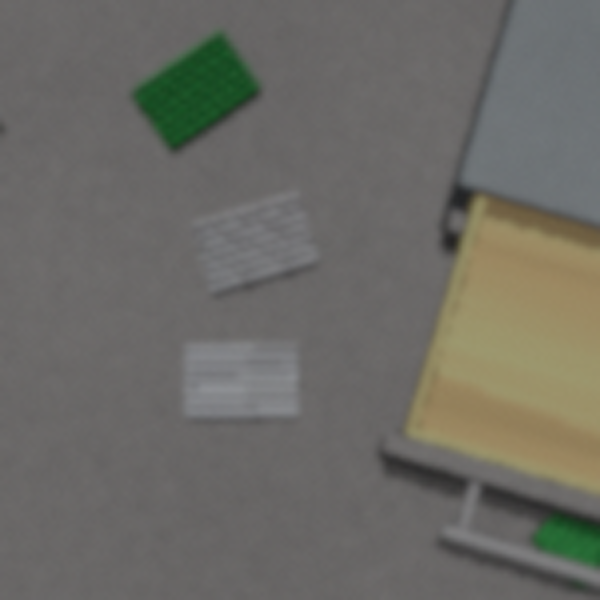

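View pics/s22.png

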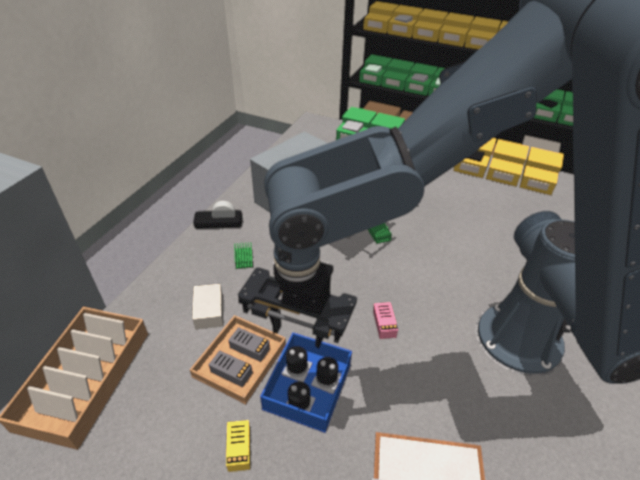

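All three cans and both modules are placed. The heatsinks have not moved. Next is the heatsink at (330,245) in the top view.

```bash
python3 -c "
from mv import *
s=st(); go([.5617,.0258,.2],89,s)"
```

```text
t 32.85 p [0.4216 0.4026 0.2576] phi 93.52 F [ 0.1 -0.4 -0.6] open 0.859 q [33. 25. 86. -0. 69. 29.]
go [0.5617, 0.0258, 0.2] 89 shift [0.0582, -0.3846, 0.1167] turn [4.52, 0.03, 0.08] rows>=8.1
```

Request:
play_rows(
  rows=[
    [[0.0, -0.045, 0.014, 1, 0, 0, 0.07], [0.0, -0.09, 0.027, 2, 0, 0, 0.066], [0.01, -0.135, 0.041, 3, 0, 0, 0.066], [0.02, -0.18, 0.055, 4, 0, 0, 0.066], [0.03, -0.225, 0.068, 4.5, 0, 0, 0.066], [0.04, -0.27, 0.082, 4.5, 0, 0, 0.066], [0.05, -0.315, 0.096, 4.5, 0, 0, 0.066], [0.058, -0.36, 0.109, 4.5, 0, 0, 0.066], [0.058, -0.385, 0.117, 4.5, 0, 0, 0.066], [0.058, -0.385, 0.117, 4.5, 0, 0, 0.066], [0.058, -0.385, 0.117, 4.5, 0, 0, 0.066], [0.058, -0.385, 0.117, 4.5, 0, 0, 0.066]],
  ],
)

```text
time_s: 34.05
position: [0.561, 0.0269, 0.1988]
tcp_rot: [[-0.003, 0.016, 1.0], [-0.0, 1.0, -0.016], [-1.0, -0.0, -0.003]]
force: [0.3, 0.4, 0.2]
opening: 0.755
```

```bash
python3 -c "
from mv import *
s=st(); c=cam('wrist','w23');go([.5617,.0258,.006],89,s)
import pickle; pickle.dump(c,open('w23.pkl','wb'))
for b in [(.5617,.0258,-1),(.6595,.0121,15)]:
  from ov import box
  print([proj(c,p).round(0).tolist() for p in box(*b,.05,.08,0,.028)[1]])"
```

```text
t 34.05 p [0.561  0.0269 0.1988] phi 89.06 F [0.3 0.4 0.2] open 0.755 q [-9. 27. 93. -0. 60. -8.]
go [0.5617, 0.0258, 0.006] 89 shift [0.1928, -0.001, 0.0012] turn [0.06, -0.16, 0.03] rows>=3.9
[[295.0, 262.0], [349.0, 262.0], [351.0, 174.0], [293.0, 174.0]]
[[413.0, 279.0], [466.0, 266.0], [451.0, 182.0], [394.0, 198.0]]
```

View pics/w23.png

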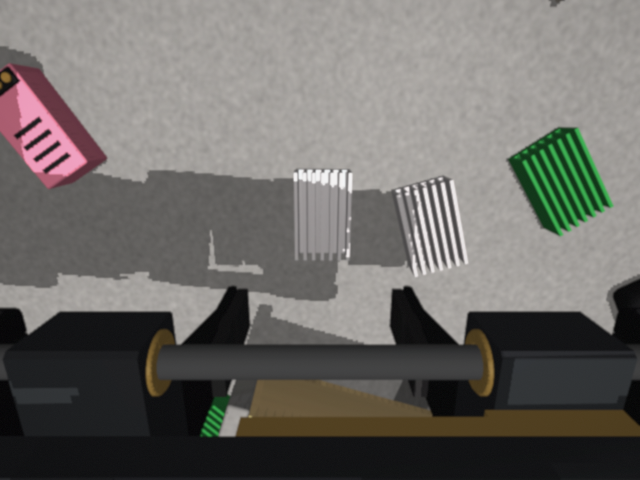

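Heatsink 2's top is at columns 293–352, rows 171–260, matching the model within 3 px. Descending to grip.

Request:
play_rows(
  rows=[
    [[0.05, 0.001, 0.001, 0, 0, 0, 0.066], [0.1, 0.001, 0.001, 0, 0, 0, 0.066], [0.145, 0.001, 0.001, 0, 0, 0, 0.066], [0.175, 0.001, 0.001, 0, 0, 0, 0.066], [0.187, 0.001, 0.001, 0, 0, 0, 0.066], [0.192, 0.001, 0.001, 0, 0, 0, 0.066], [0.192, 0.001, 0.001, 0, 0, 0, 0.035], [0.192, 0.001, 0.001, 0, 0, 0, 0.03], [0.192, 0.001, 0.001, 0, 0, 0, 0.03], [0.192, 0.001, 0.001, 0, 0, 0, 0.03], [0.192, 0.001, 0.001, 0, 0, 0, 0.03]],
  ],
)

```text
time_s: 35.2
position: [0.5646, 0.0263, 0.0095]
tcp_rot: [[0.003, 0.017, 1.0], [-0.002, 1.0, -0.017], [-1.0, -0.002, 0.003]]
force: [-1.3, 1.5, 7.0]
opening: 0.569
```

Request:
play_rows(
  rows=[
    [[-0.03, 0, 0, 0, 0, 0, 0.03], [-0.08, 0, 0, 0, 0, 0, 0.03], [-0.13, 0, 0, 0, 0, 0, 0.03], [-0.18, 0, 0, 0, 0, 0, 0.03], [-0.22, 0, 0, 0, 0, 0, 0.03], [-0.23, 0, 0, 0, 0, 0, 0.03], [-0.23, 0, 0, 0, 0, 0, 0.03]],
  ],
)

```text
time_s: 35.9
position: [0.5643, 0.0265, 0.2399]
tcp_rot: [[0.005, 0.017, 1.0], [-0.002, 1.0, -0.017], [-1.0, -0.002, 0.005]]
force: [-0.6, 0.6, -2.2]
opening: 0.57
```

```bash
python3 -c "
from mv import *
a=np.radians(-17.8);R=np.array([[np.cos(a),-np.sin(a)],[np.sin(a),np.cos(a)]]);c0=np.array([.733,-.266])
for q in [(-.195,-.041),(-.195,.049)]: print((c0+R@q).round(4))
s=st(); go([*(c0+R@[-.195,-.041]),.24],162.2,s)"
```

```text
[ 0.5348 -0.2454]
[ 0.5623 -0.1597]
t 35.9 p [0.5643 0.0265 0.2399] phi 89.0 F [-0.6  0.6 -2.2] open 0.57 q [-9. 24. 90. -0. 65. -8.]
go [np.float64(0.5348012609117956), np.float64(-0.2454267206346221), 0.24] 162.2 shift [0.0003, -0.2724, -0.0247] turn [-73.2, 0.16, 0.27] rows>=8.5
```

Request:
play_rows(
  rows=[
    [[0, -0.02, -0.002, -6, 0, 0, 0.03], [0, -0.05, -0.004, -14, 0, 0, 0.03], [0, -0.08, -0.007, -22, 0, 0, 0.03], [0, -0.11, -0.01, -30, 0, 0, 0.03], [0, -0.14, -0.013, -38, 0, 0, 0.03], [0, -0.17, -0.016, -46, 0, 0, 0.03], [0, -0.2, -0.018, -54, 0, 0, 0.03], [0, -0.23, -0.02, -62, 0, 0, 0.03], [0, -0.255, -0.023, -69, 0, 0, 0.03], [0, -0.272, -0.025, -73.2, 0, 0, 0.03], [0, -0.272, -0.025, -73.2, 0, 0, 0.03], [0, -0.272, -0.025, -73.2, 0, 0, 0.03]],
  ],
)

```text
time_s: 37.1
position: [0.5325, -0.2439, 0.2358]
tcp_rot: [[-0.004, -0.951, 0.308], [0.002, 0.308, 0.951], [-1.0, 0.004, 0.001]]
force: [-1.1, 0.6, -1.1]
opening: 0.569
```

Request:
play_rows(
  rows=[
    [[0, 0, 0, 0, 0, 0, 0.03], [0, 0, 0, 0, 0, 0, 0.03]],
  ],
)

```text
time_s: 37.3
position: [0.5336, -0.2435, 0.2377]
tcp_rot: [[-0.001, -0.952, 0.305], [-0.0, 0.305, 0.952], [-1.0, 0.001, -0.001]]
force: [-0.2, -0.7, -0.4]
opening: 0.572
```

```bash
python3 -c "
from mv import *
s=st(); c=cam('wrist','w24');go([.535,-.2455,.108],162.2,s)"
```

```text
t 37.3 p [ 0.5336 -0.2435  0.2377] phi 162.25 F [-0.2 -0.7 -0.4] open 0.572 q [ -35.   26.   87.   -0.   67. -108.]
go [0.535, -0.2455, 0.108] 162.2 shift [0.1297, -0.002, -0.0014] turn [0.05, -0.03, -0.04] rows>=2.6
```

View pics/w24.png

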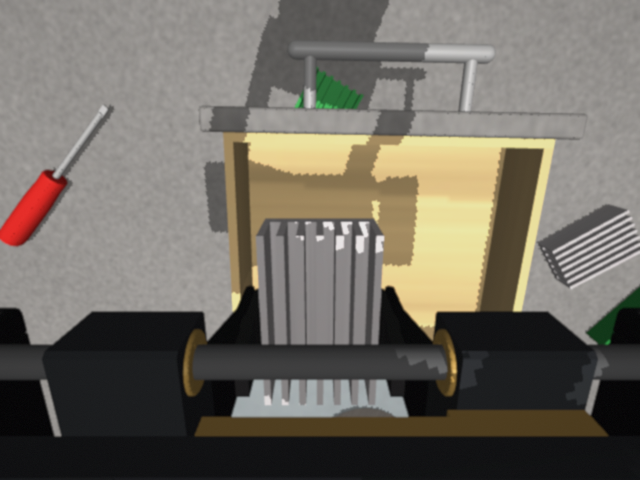

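```bash
python3 -c "
from mv import *
c=cam('wrist')
a=np.radians(-17.8);R=np.array([[np.cos(a),-np.sin(a)],[np.sin(a),np.cos(a)]]);c0=np.array([.733,-.266])
f=lambda uv,z:(R.T@(plane(c,uv,z)[:2]-c0)).round(4)
print('left wall inner rim',f((236,143),.148),f((240,300),.148),'right',f((543,150),.148),f((515,310),.148))
print('panel inner',f((300,137),.159),f((500,140),.159),'bar',f((292,47),.132),f((493,54),.132))
s=st();print('tcp local',R.T@(s['position'][:2]-c0))"
```

```text
left wall inner rim [-0.2672 -0.0926] [-0.1575 -0.0969] right [-0.263   0.1025] [-0.1497  0.1022]
panel inner [-0.2713 -0.0515] [-0.2697  0.0693] bar [-0.3247 -0.057 ] [-0.3208  0.0696]
t 37.4 p [ 0.5339 -0.2438  0.2382] phi 162.26 F [-1.   0.3 -1.6] open 0.573 q [ -35.   26.   87.   -0.   67. -108.]
tcp local [-0.19633687 -0.03976583]
```

Request:
play_rows(
  rows=[
    [[0.04, -0.001, -0.001, 0, 0, 0, 0.03], [0.08, -0.001, -0.001, 0, 0, 0, 0.03], [0.11, -0.001, -0.001, 0, 0, 0, 0.03], [0.125, -0.001, -0.001, 0, 0, 0, 0.03], [0.13, -0.001, -0.001, 0, 0, 0, 0.03], [0.131, -0.001, -0.001, 0, 0, 0, 0.03], [0.131, -0.001, -0.001, 0, 0, 0, 0.03]],
  ],
)

```text
time_s: 38.1
position: [0.5353, -0.2466, 0.1082]
tcp_rot: [[0.002, -0.952, 0.305], [-0.003, 0.305, 0.952], [-1.0, -0.003, -0.002]]
force: [-0.7, 0.4, -1.2]
opening: 0.573
```

Request:
play_rows(
  rows=[
    [[0.002, 0, 0, 0, 0, 0, 0.03], [0.003, 0, 0, 0, 0, 0, 0.06], [0.003, 0, 0, 0, 0, 0, 0.06], [0.003, 0, 0, 0, 0, 0, 0.06], [0, 0, 0, 0, 0, 0, 0.06], [-0.03, 0, 0, 0, 0, 0, 0.06], [-0.08, 0, 0, 0, 0, 0, 0.06], [-0.13, 0, 0, 0, 0, 0, 0.06], [-0.14, 0, 0, 0, 0, 0, 0.06], [-0.14, 0, 0, 0, 0, 0, 0.06]],
  ],
)

```text
time_s: 39.1
position: [0.5357, -0.2469, 0.2502]
tcp_rot: [[0.005, -0.952, 0.306], [-0.005, 0.306, 0.952], [-1.0, -0.007, -0.003]]
force: [-0.6, 0.9, -0.5]
opening: 0.691
```

```bash
python3 -c "
from mv import *
s=st(); c=cam('wrist','w25');c=cam('top','t25');go([.6595,.015,.24],105,s)"
```

```text
t 39.1 p [ 0.5357 -0.2469  0.2502] phi 162.21 F [-0.6  0.9 -0.5] open 0.691 q [ -36.   26.   86.   -0.   68. -108.]
go [0.6595, 0.015, 0.24] 105 shift [0.0095, -0.0378, 0.2872] turn [57.21, 0.03, 0.44] rows>=6.7
```

View pics/w25.png

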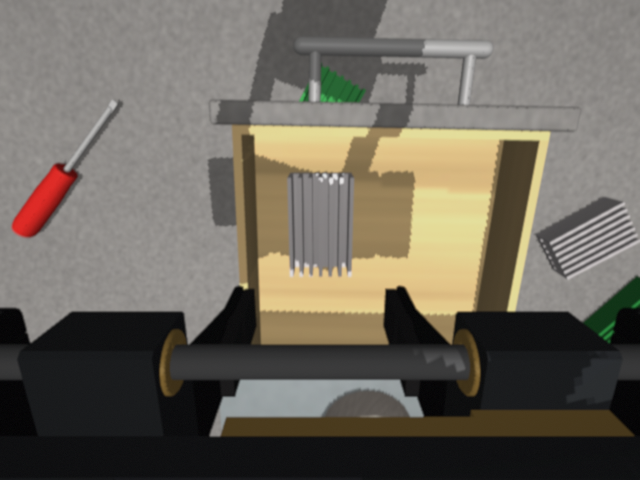

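View pics/t25.png

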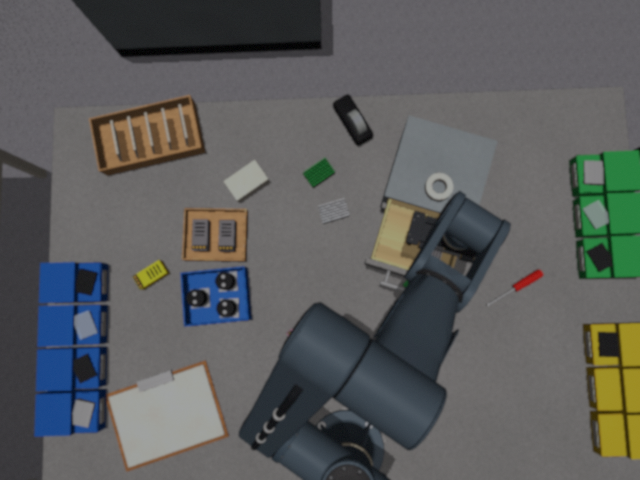

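Heatsink 2 lies flat in the drawer at (322,224) in the wrist view. The top view confirms three cans in the bin and two modules in the carton. Next is heatsink 1.

Request:
play_rows(
  rows=[
    [[0, -0.005, 0.04, 8, 0, 0, 0.066], [0, -0.01, 0.08, 16, 0, 0, 0.066], [0, -0.016, 0.12, 24, 0, 0, 0.066], [0, -0.021, 0.16, 32, 0, 0, 0.066], [0, -0.026, 0.2, 40, 0, 0, 0.066], [0.01, -0.032, 0.24, 48, 0, 0, 0.066], [0.01, -0.036, 0.275, 56, 0, 0, 0.066], [0.01, -0.038, 0.287, 57.2, 0, 0, 0.066], [0.01, -0.038, 0.287, 57.2, 0, 0, 0.066], [0.01, -0.038, 0.287, 57.2, 0, 0, 0.066], [0.01, -0.038, 0.287, 57.2, 0, 0, 0.066]],
  ],
)

```text
time_s: 40.3
position: [0.6574, 0.0145, 0.2357]
tcp_rot: [[-0.002, -0.258, 0.966], [-0.001, 0.966, 0.258], [-1.0, -0.001, -0.003]]
force: [-0.7, -0.5, 0.2]
opening: 0.757
```

```bash
python3 -c "
from mv import *
s=st(); c=cam('wrist','w26');go([.6595,.015,.008],105,s)
from ov import box
print([proj(c,p).round(0).tolist() for p in box(.6595,.0145,15,.05,.08,0,.028)[1]])"
```

```text
t 40.3 p [0.6574 0.0145 0.2357] phi 104.96 F [-0.7 -0.5  0.2] open 0.757 q [ -8.  32.  76.  -0.  72. -23.]
go [0.6595, 0.015, 0.008] 105 shift [0.2277, 0.0001, 0.0028] turn [-0.04, -0.15, 0.04] rows>=4.6
[[298.0, 249.0], [348.0, 249.0], [350.0, 169.0], [297.0, 169.0]]
```

View pics/w26.png

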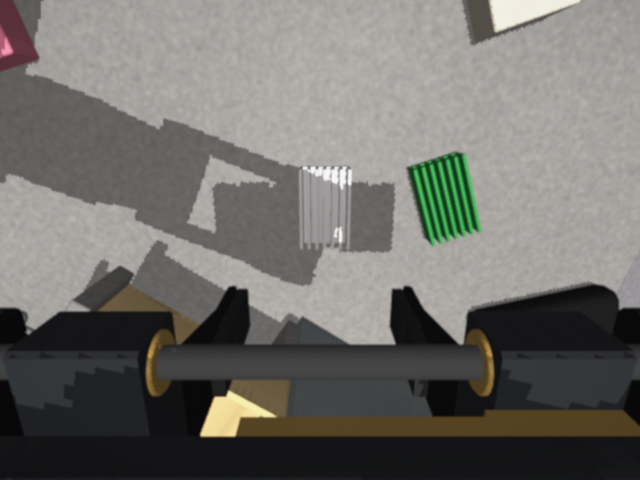

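Request:
play_rows(
  rows=[
    [[0.05, 0.001, 0.002, 0, 0, 0, 0.066], [0.1, 0.001, 0.002, 0, 0, 0, 0.066], [0.15, 0.001, 0.002, 0, 0, 0, 0.066], [0.19, 0.001, 0.002, 0, 0, 0, 0.066], [0.215, 0.001, 0.002, 0, 0, 0, 0.066], [0.226, 0.001, 0.002, 0, 0, 0, 0.066], [0.228, 0.001, 0.002, 0, 0, 0, 0.066], [0.228, 0.001, 0.002, 0, 0, 0, 0.03], [0.228, 0.001, 0.002, 0, 0, 0, 0.03], [0.228, 0.001, 0.002, 0, 0, 0, 0.03], [0.228, 0.001, 0.002, 0, 0, 0, 0.03], [0.228, 0.001, 0.002, 0, 0, 0, 0.03]],
  ],
)

```text
time_s: 41.55
position: [0.6614, 0.0165, 0.0109]
tcp_rot: [[0.004, -0.259, 0.966], [-0.002, 0.966, 0.259], [-1.0, -0.003, 0.003]]
force: [-0.4, -0.7, 6.3]
opening: 0.572
```

Request:
play_rows(
  rows=[
    [[-0.03, 0, 0, 0, 0, 0, 0.03], [-0.08, 0, 0, 0, 0, 0, 0.03], [-0.13, 0, 0, 0, 0, 0, 0.03], [-0.18, 0, 0, 0, 0, 0, 0.03], [-0.22, 0, 0, 0, 0, 0, 0.03], [-0.23, 0, 0, 0, 0, 0, 0.03], [-0.23, 0, 0, 0, 0, 0, 0.03]],
  ],
)

```text
time_s: 42.25
position: [0.6606, 0.0171, 0.2407]
tcp_rot: [[0.004, -0.259, 0.966], [-0.002, 0.966, 0.259], [-1.0, -0.003, 0.003]]
force: [-0.2, 0.2, -2.2]
opening: 0.572
```

```bash
python3 -c "
from mv import *
s=st(); go([.5623,-.1597,.24],162.2,s)"
```

```text
t 42.25 p [0.6606 0.0171 0.2407] phi 105.02 F [-0.2  0.2 -2.2] open 0.572 q [ -8.  32.  76.  -0.  72. -23.]
go [0.5623, -0.1597, 0.24] 162.2 shift [0.0007, -0.1453, -0.1408] turn [-57.18, 0.09, 0.24] rows>=6.7
```

Request:
play_rows(
  rows=[
    [[0, -0.015, -0.015, -6, 0, 0, 0.03], [0, -0.035, -0.034, -14, 0, 0, 0.03], [0, -0.055, -0.053, -22, 0, 0, 0.03], [0, -0.075, -0.073, -30, 0, 0, 0.03], [0, -0.095, -0.092, -38, 0, 0, 0.03], [0, -0.115, -0.111, -46, 0, 0, 0.03], [0, -0.135, -0.13, -53, 0, 0, 0.03], [0, -0.145, -0.141, -57.2, 0, 0, 0.03], [0, -0.145, -0.141, -57.2, 0, 0, 0.03], [0, -0.145, -0.141, -57.2, 0, 0, 0.03], [0, -0.145, -0.141, -57.2, 0, 0, 0.03]],
  ],
)

```text
time_s: 43.35
position: [0.5612, -0.1584, 0.2378]
tcp_rot: [[-0.002, -0.952, 0.306], [0.0, 0.306, 0.952], [-1.0, 0.002, -0.0]]
force: [0.0, 1.0, -0.9]
opening: 0.57
```

```bash
python3 -c "
from mv import *
s=st(); c=cam('wrist','w27');go([.5623,-.1597,.109],162.2,s)"
```

```text
t 43.35 p [ 0.5612 -0.1584  0.2378] phi 162.19 F [ 0.   1.  -0.9] open 0.57 q [-27.  26.  87.  -0.  67. -99.]
go [0.5623, -0.1597, 0.109] 162.2 shift [0.1288, -0.0017, -0.0009] turn [-0.01, -0.02, -0.09] rows>=2.6
```

View pics/w27.png

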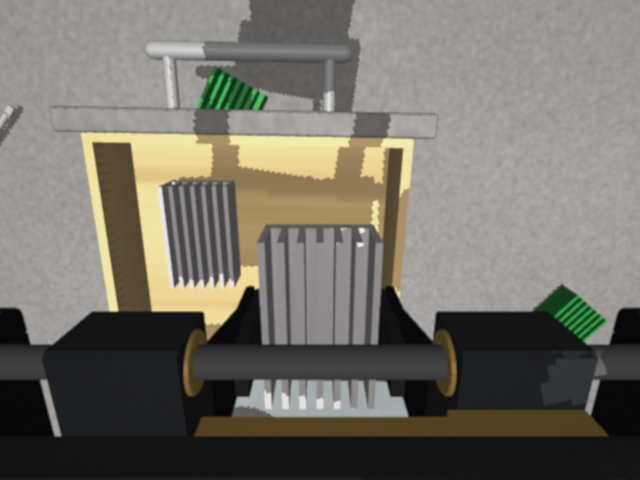

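Request:
play_rows(
  rows=[
    [[0.04, -0.001, -0.001, 0, 0, 0, 0.03], [0.08, -0.001, -0.001, 0, 0, 0, 0.03], [0.11, -0.001, -0.001, 0, 0, 0, 0.03], [0.125, -0.001, -0.001, 0, 0, 0, 0.03], [0.129, -0.001, -0.001, 0, 0, 0, 0.03], [0.13, -0.001, -0.001, 0, 0, 0, 0.03], [0.13, -0.001, -0.001, 0, 0, 0, 0.03]],
  ],
)

```text
time_s: 44.1
position: [0.5631, -0.1609, 0.11]
tcp_rot: [[0.002, -0.952, 0.305], [-0.002, 0.305, 0.952], [-1.0, -0.003, -0.002]]
force: [0.0, 1.4, -2.5]
opening: 0.569
```

Request:
play_rows(
  rows=[
    [[0.001, 0, 0, 0, 0, 0, 0.03], [0.002, 0, 0, 0, 0, 0, 0.06], [0.002, 0, 0, 0, 0, 0, 0.06], [0.002, 0, 0, 0, 0, 0, 0.06], [0, 0, 0, 0, 0, 0, 0.06], [-0.03, 0, 0, 0, 0, 0, 0.06], [-0.08, 0, 0, 0, 0, 0, 0.06], [-0.13, 0, 0, 0, 0, 0, 0.06], [-0.16, 0, 0, 0, 0, 0, 0.06], [-0.16, 0, 0, 0, 0, 0, 0.06]],
  ],
)

```text
time_s: 45.1
position: [0.565, -0.1622, 0.2752]
tcp_rot: [[0.011, -0.952, 0.306], [-0.007, 0.305, 0.952], [-1.0, -0.013, -0.003]]
force: [0.3, 0.5, 0.1]
opening: 0.692
```

```bash
python3 -c "
from mv import *
s=st(); c=cam('wrist','w28')
a=np.radians(-17.8);R=np.array([[np.cos(a),-np.sin(a)],[np.sin(a),np.cos(a)]]);c0=np.array([.733,-.266])
t=c0+R@[-.39,.004]; print(t); go([*t,.27],162.2,s);go([*t,.27],-17.8,s)"
```

```text
t 45.1 p [ 0.565  -0.1622  0.2752] phi 162.21 F [0.3 0.5 0.1] open 0.692 q [-27.  24.  85.  -0.  71. -99.]
[ 0.36289232 -0.14297031]
go [np.float64(0.3628923180504183), np.float64(-0.14297031349342026), 0.27] 162.2 shift [0.0027, 0.1984, -0.0435] turn [0.01, -0.18, 0.74] rows>=4.1
go [np.float64(0.3628923180504183), np.float64(-0.14297031349342026), 0.27] -17.8 shift [0.0027, 0.1984, -0.0435] turn [-179.98, -1.16, -0.28] rows>=21.0
```

View pics/w28.png

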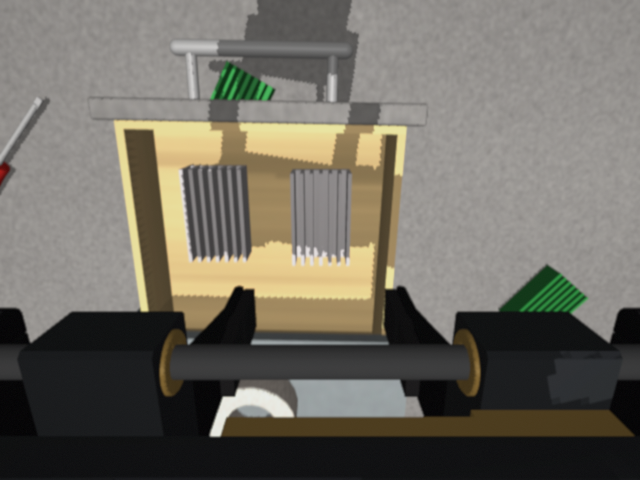

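Both heatsinks lie flat in the drawer at (215,212) and (321,215). I'll close the fingers, go in front of the handle and push.

Request:
play_rows(
  rows=[
    [[0, 0.04, -0.01, 0, 0, 0, 0.03], [0, 0.085, -0.022, 0, 0, 0, 0], [0, 0.13, -0.034, 0, 0, 0, 0], [0, 0.16, -0.044, 0, 0, 0, 0], [0, 0.168, -0.044, 0, 0, 0, 0], [0, 0.168, -0.044, 0, 0, 0, 0], [0, 0.168, -0.044, 0, 0, 0, 0]],
  ],
)

```text
time_s: 45.85
position: [0.3897, -0.1517, 0.2688]
tcp_rot: [[0.001, -0.952, 0.306], [-0.002, 0.306, 0.952], [-1.0, -0.002, -0.001]]
force: [0.4, 0.1, -0.1]
opening: 0.14
```

```bash
python3 -c "
from mv import *
s=st(); c=cam('wrist','w29')
a=np.radians(-17.8);R=np.array([[np.cos(a),-np.sin(a)],[np.sin(a),np.cos(a)]]);c0=np.array([.733,-.266])
print('local',R.T@(s['position'][:2]-c0))
t=c0+R@[-.36,.005];go([*t,.118],162.2,s)"
```

```text
t 45.85 p [ 0.3897 -0.1517  0.2688] phi 162.2 F [ 0.4  0.1 -0.1] open 0.14 q [ -37.   10.  107.   -0.   63. -109.]
local [-0.36175122  0.00386801]
go [np.float64(0.3917618951376456), np.float64(-0.15118904324957128), 0.118] 162.2 shift [0.1508, -0.0015, 0.0013] turn [-0.0, -0.06, 0.09] rows>=3.0
```

View pics/w29.png

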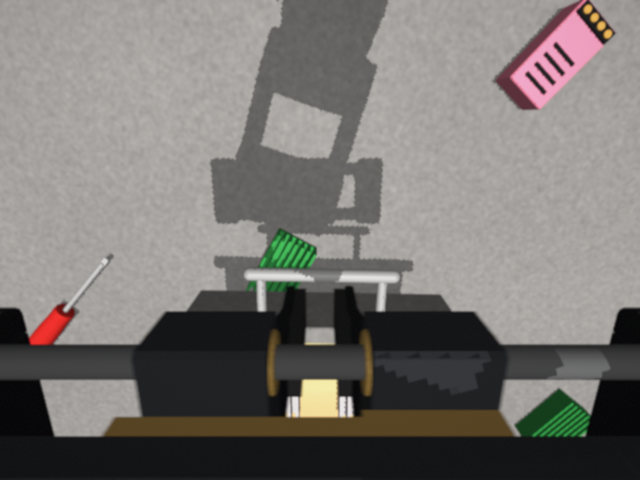

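```bash
python3 -c "
from mv import *
s=st(); c=cam('wrist')
a=np.radians(-17.8);R=np.array([[np.cos(a),-np.sin(a)],[np.sin(a),np.cos(a)]]);c0=np.array([.733,-.266])
for p in [(248,275),(397,277)]: print(R.T@(plane(c,p,.132)[:2]-c0))
print('local',R.T@(s['position'][:2]-c0))"
```

```text
t 45.9 p [ 0.3901 -0.1518  0.2689] phi 162.22 F [-0.4 -0.7  0.8] open 0.09 q [ -37.   10.  107.   -0.   63. -109.]
[-0.32204579 -0.05612207]
[-0.32033208  0.06859427]
local [-0.36142144  0.00385921]
```

The bar is at local x −0.321 and the fingers at −0.361, so 40 mm clear. Descending.

Request:
play_rows(
  rows=[
    [[0.05, 0, 0.001, 0, 0, 0, 0], [0.1, 0, 0.001, 0, 0, 0, 0], [0.135, 0, 0.001, 0, 0, 0, 0], [0.15, 0, 0.001, 0, 0, 0, 0], [0.15, 0, 0.001, 0, 0, 0, 0], [0.15, -0.015, 0.001, 0, 0, 0, 0], [0.15, -0.025, 0.001, 0, 0, 0, 0], [0.15, -0.04, 0.001, 0, 0, 0, 0], [0.15, -0.055, 0.001, 0, 0, 0, 0], [0.15, -0.07, 0.001, 0, 0, 0, 0], [0.15, -0.085, 0.001, 0, 0, 0, 0], [0.15, -0.1, 0.001, 0, 0, 0, 0]],
  ],
)

```text
time_s: 47.15
position: [0.4851, -0.1815, 0.12]
tcp_rot: [[0.0, -0.952, 0.305], [-0.002, 0.305, 0.952], [-1.0, -0.001, -0.002]]
force: [-1.9, -0.8, -0.5]
opening: 0.004
```

Request:
play_rows(
  rows=[
    [[0, -0.015, 0, 0, 0, 0, 0], [0, -0.03, 0, 0, 0, 0, 0], [0, -0.042, 0, 0, 0, 0, 0], [0, -0.052, 0, 0, 0, 0, 0], [0, -0.06, 0, 0, 0, 0, 0], [0, -0.065, 0, 0, 0, 0, 0], [0, -0.065, 0, 0, 0, 0, 0]],
  ],
)

```text
time_s: 47.85
position: [0.5471, -0.2013, 0.1195]
tcp_rot: [[0.002, -0.952, 0.306], [-0.002, 0.306, 0.952], [-1.0, -0.002, -0.001]]
force: [-0.5, 0.5, 0.6]
opening: 0.004
```

```bash
python3 -c "
from mv import *
s=st(); c=cam('wrist','w30');cam('side','s30')
a=np.radians(-17.8);R=np.array([[np.cos(a),-np.sin(a)],[np.sin(a),np.cos(a)]]);c0=np.array([.733,-.266])
print('local',R.T@(s['position'][:2]-c0))"
```

```text
t 47.85 p [ 0.5471 -0.2013  0.1195] phi 162.21 F [-0.5  0.5  0.6] open 0.004 q [ -31.   35.   94.   -0.   52. -103.]
local [-0.19675127  0.00477896]
```

View pics/s30.png

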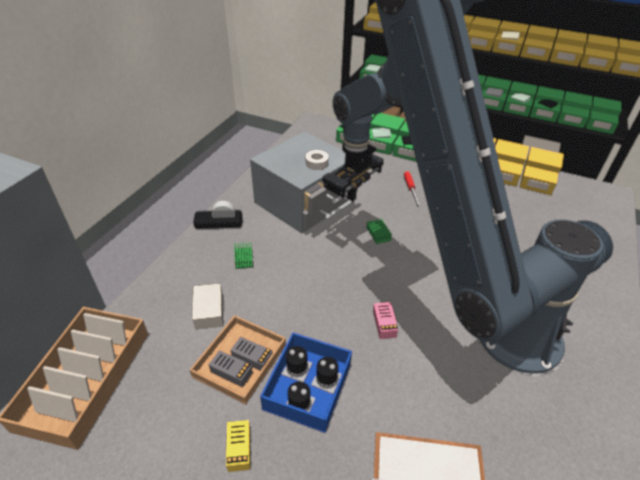

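Request:
play_rows(
  rows=[
    [[0, -0.004, 0, 0, 0, 0, 0], [0, -0.008, 0, 0, 0, 0, 0], [0, -0.012, 0, 0, 0, 0, 0], [0, -0.014, 0, 0, 0, 0, 0], [0, -0.014, 0, 0, 0, 0, 0]],
  ],
)

```text
time_s: 48.45
position: [0.5601, -0.2055, 0.1192]
tcp_rot: [[0.001, -0.952, 0.306], [-0.002, 0.306, 0.952], [-1.0, -0.002, -0.001]]
force: [-0.1, 0.2, 0.1]
opening: 0.005
```

Request:
play_rows(
  rows=[
    [[0, -0.002, 0, 0, 0, 0, 0], [0, -0.004, 0, 0, 0, 0, 0], [0, -0.004, 0, 0, 0, 0, 0]],
  ],
)

```text
time_s: 48.75
position: [0.5636, -0.2067, 0.1193]
tcp_rot: [[0.001, -0.952, 0.306], [-0.002, 0.306, 0.952], [-1.0, -0.001, -0.001]]
force: [0.4, 0.7, -0.7]
opening: 0.005
```

```bash
python3 -c "
from mv import *
s=st()
a=np.radians(-17.8);R=np.array([[np.cos(a),-np.sin(a)],[np.sin(a),np.cos(a)]]);c0=np.array([.733,-.266])
print('local',R.T@(s['position'][:2]-c0), 'Flocal',R.T@s['force'][:2])"
```

```text
t 48.75 p [ 0.5636 -0.2067  0.1193] phi 162.2 F [ 0.4  0.7 -0.7] open 0.005 q [ -31.   36.   91.   -0.   53. -103.]
local [-0.17941196  0.00470969] Flocal [0.11944398 0.77397789]
```

Request:
play_rows(
  rows=[
    [[0, -0.002, 0, 0, 0, 0, 0], [0, -0.003, 0, 0, 0, 0, 0], [0, -0.003, 0, 0, 0, 0, 0]],
  ],
)

```text
time_s: 49.05
position: [0.5664, -0.2075, 0.1193]
tcp_rot: [[0.001, -0.952, 0.306], [-0.002, 0.306, 0.952], [-1.0, -0.001, -0.001]]
force: [-0.3, 0.1, 0.4]
opening: 0.005
```

Request:
play_rows(
  rows=[
    [[0, -0.002, 0, 0, 0, 0, 0], [0, -0.003, 0, 0, 0, 0, 0], [0, -0.003, 0, 0, 0, 0, 0]],
  ],
)

```text
time_s: 49.35
position: [0.5692, -0.2084, 0.1192]
tcp_rot: [[0.001, -0.952, 0.306], [-0.002, 0.306, 0.952], [-1.0, -0.001, -0.001]]
force: [0.0, -0.6, 0.2]
opening: 0.005
```

```bash
python3 -c "
from mv import *
s=st();cam('wrist','w31')
a=np.radians(-17.8);R=np.array([[np.cos(a),-np.sin(a)],[np.sin(a),np.cos(a)]]);c0=np.array([.733,-.266])
print('local',R.T@(s['position'][:2]-c0), 'Flocal',R.T@s['force'][:2])
c=cam('side','s31')
im=c['pixels'][120:260,230:400,::-1]; cv2.imwrite('pics/s31c.png',cv2.resize(im,None,fx=4,fy=4,interpolation=cv2.INTER_CUBIC))"
```

```text
t 49.35 p [ 0.5692 -0.2084  0.1192] phi 162.21 F [ 0.  -0.6  0.2] open 0.005 q [ -31.   36.   90.   -0.   54. -103.]
local [-0.17352674  0.00475217] Flocal [ 0.18742343 -0.52208179]
```

View pics/s31c.png

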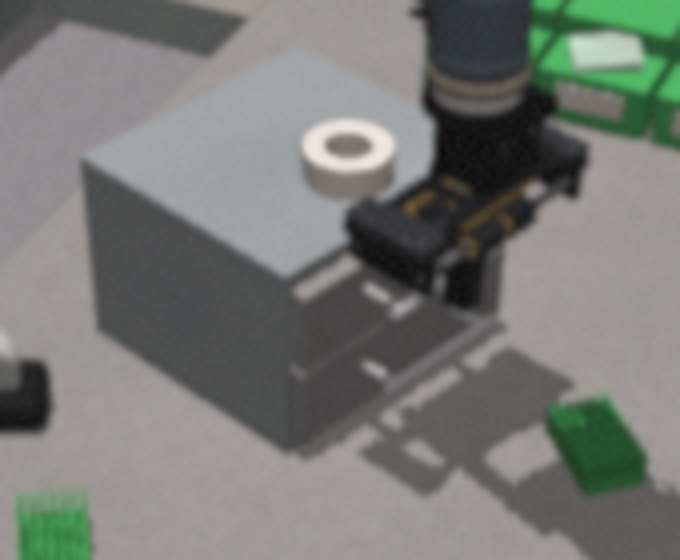

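Request:
play_rows(
  rows=[
    [[0, -0.002, 0, 0, 0, 0, 0], [0, -0.003, 0, 0, 0, 0, 0], [0, -0.003, 0, 0, 0, 0, 0]],
  ],
)

```text
time_s: 49.75
position: [0.5708, -0.2088, 0.1191]
tcp_rot: [[-0.002, -0.952, 0.305], [-0.0, 0.305, 0.952], [-1.0, 0.002, -0.001]]
force: [-3.7, 0.1, 1.7]
opening: 0.007
```

Request:
play_rows(
  rows=[
    [[0, -0.002, 0, 0, 0, 0, 0], [0, -0.003, 0, 0, 0, 0, 0], [0, -0.003, 0, 0, 0, 0, 0]],
  ],
)

```text
time_s: 50.05
position: [0.5709, -0.2088, 0.119]
tcp_rot: [[-0.008, -0.952, 0.305], [0.002, 0.305, 0.952], [-1.0, 0.008, -0.001]]
force: [-9.6, 1.2, 6.1]
opening: 0.007
```

The force rose to 10 N and motion stopped, so the drawer is at its stop. Backing off to check.

Request:
play_rows(
  rows=[
    [[0, 0.01, 0, 0, 0, 0, 0], [0, 0.03, 0, 0, 0, 0, 0], [0, 0.05, 0, 0, 0, 0, 0], [-0.04, 0.07, 0, 0, 0, 0, 0], [-0.09, 0.08, 0, 0, 0, 0, 0], [-0.14, 0.08, 0, 0, 0, 0, 0], [-0.17, 0.08, 0, 0, 0, 0, 0], [-0.17, 0.08, 0, 0, 0, 0, 0], [-0.17, 0.08, 0, 0, 0, 0, 0]],
  ],
)

```text
time_s: 50.95
position: [0.4992, -0.1857, 0.29]
tcp_rot: [[0.004, -0.952, 0.306], [-0.003, 0.306, 0.952], [-1.0, -0.005, -0.002]]
force: [-0.1, -0.4, -0.6]
opening: 0.004
```

```bash
python3 - <<'E'
from mv import *
s=st();cam('wrist','w32')
c=cam('side','s32')
im=c['pixels'][120:260,230:400,::-1]; cv2.imwrite('pics/s32c.png',cv2.resize(im,None,fx=4,fy=4,interpolation=cv2.INTER_CUBIC))
old=cv2.imread('pics/side0.png')[120:260,230:400]; cv2.imwrite('pics/s0c.png',cv2.resize(old,None,fx=4,fy=4,interpolation=cv2.INTER_CUBIC))
E
```

```text
t 50.95 p [ 0.4992 -0.1857  0.29  ] phi 162.21 F [-0.1 -0.4 -0.6] open 0.004 q [ -32.   19.   91.   -0.   71. -105.]
```

View pics/s32c.png

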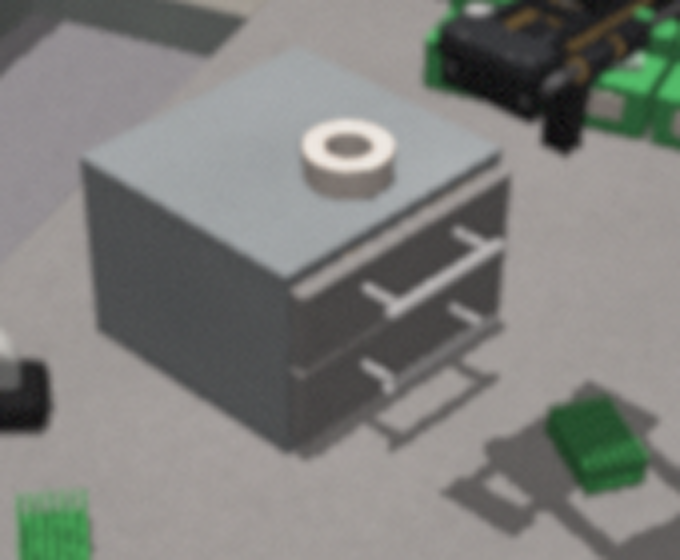

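View pics/s0c.png

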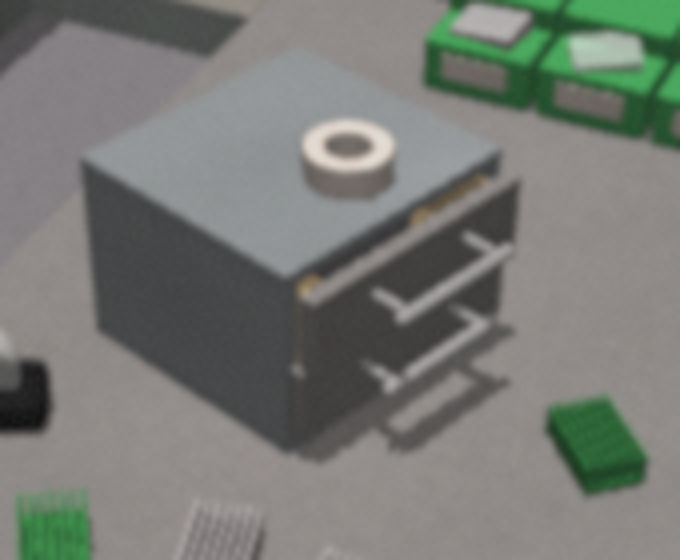

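View pics/w32.png

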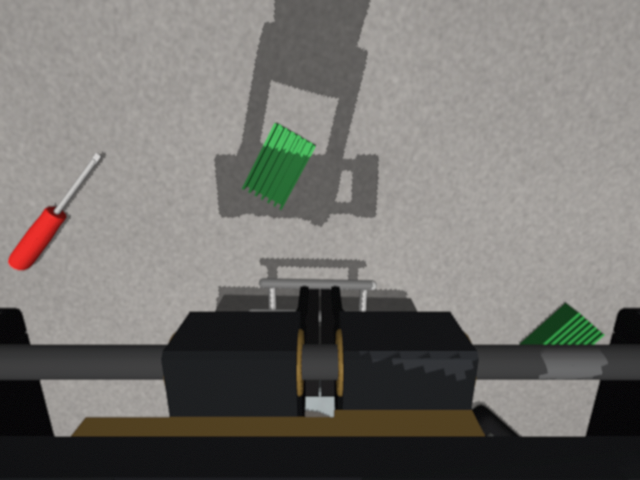

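The drawer face is now flush with the lower drawer and no yellow gap shows. It started slightly ajar. One final overall check before handing in.

```bash
python3 - <<'E'
from mv import *
c=cam('top','t33')
im=c['pixels'][150:350,160:360,::-1]; cv2.imwrite('pics/t33c.png',cv2.resize(im,None,fx=3,fy=3,interpolation=cv2.INTER_CUBIC))
for t in ['can1','module1']:
    print(t,[(round(d['p'],2),np.round(d['at'],1).tolist()) for d in trace('top',t)])
st()
E
```

```text
can1 [(0.9, [199.4, 297.0]), (0.72, [222.6, 282.9]), (0.63, [228.3, 305.9])]
module1 [(0.85, [303.9, 330.1]), (0.7, [148.5, 272.0]), (0.57, [201.1, 234.2])]
t 51.2 p [ 0.4978 -0.1851  0.2875] phi 162.2 F [0.  0.3 0.5] open 0.004 q [ -32.   19.   91.   -0.   71. -105.]
```

View pics/t33.png

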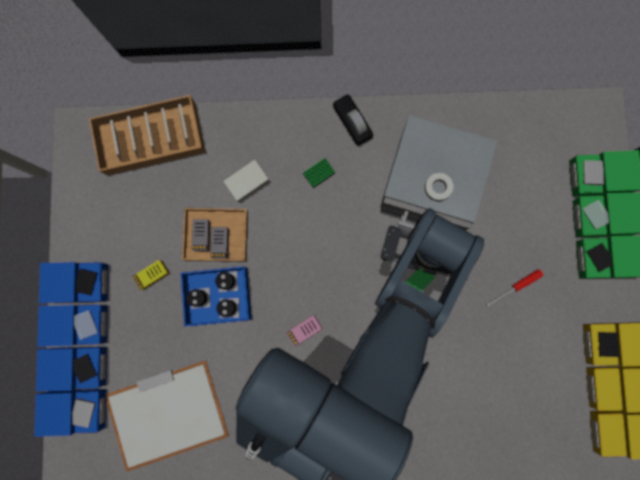

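View pics/t33c.png

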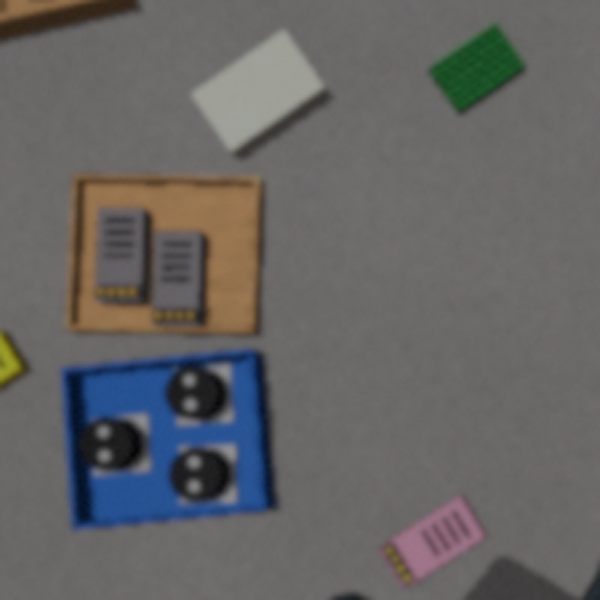

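The module that was at (227,235) has been nudged to about (219,242) but is still inside the carton. Everything else is in place, so I'm handing in.

```bash
python3 -c "
from rig import *
print(hand_in())"
```

```text
the job is handed in; nothing more can be done
None
```

The job is done and handed in at about 51 s of the 210 s allowed. `hand_in()` gave no verdict.

- **Drawer:** I pulled the top drawer open by its handle, laid both heatsinks flat side by side inside, and pushed it shut. It started slightly ajar. The push ended on a firm stop at about 10 N, and in the side view the face is now flush with the lower drawer.
- **Parts:** The misfiled module and the one on the counter are both in the carton, and all three cans stand upright in the bin.
- **Left alone:** I touched none of the label roll, white box, screwdriver or look-alikes. In the last top view the roll, box and screwdriver are where they started.
- **Anything unexpected:** Between the last two overall checks, one module in the carton shifted about 3 cm with the robot nowhere near it. It is still well inside the walls and lying flat.
- **Disagreements:** The trained network listed only one of the two grey modules in its last call, but both show clearly in the picture. The misfiled module lay across the drawer rather than along the slide as the text says.

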